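# Lock the transit anchor's clevis pin with its R-clip

### The job

Make the transit anchor safe for the drive: push its clevis pin fully home, then take the red-gripped R-clip from its stand and push its straight leg through the pin's cross-hole until the bent leg has ridden over the pin and sprung closed round it. Feel for the hole and never force the clip against the anchor or the pin; leave the clip locked there, let go of it, and do not disturb the other things on the worktop.

Things in the scene. Friction and masses are not known exactly. Their poses are not given: they have to be found in the camera images.
- pin (a joint): how far the clevis pin has been pushed in (m): starts at 0 to 0.010, fully home at 0.030 against a firm stop. It slides with about 4 N of friction along the anchor's +y and stays where it is left.
- pin_head (a point): middle of the flat outer face of the clevis pin's dark round head (26 mm across), 60 mm above the worktop. Its y axis points along the pin, the way it is to be pushed; z is up. The worktop in front of it is free. Behind it is a 30 mm collar with a red flag handle (16 mm wide, 7 mm thick, reaching 42 mm from the axis) that points the same way as the upper mouth of the cross-hole.
- pin_hole (a point): centre of the pin's cross-hole, on the pin's axis, 60 mm above the worktop, 71 mm beyond pin_head. Pin: level, steel, 20 mm thick; the through-hole is eight-sided, 6.5 mm across. With the pin home the hole stands 16 mm clear of the far yellow cheek; before that it is hidden between the cheeks. Axes: y along the pin, x level across it, z up; they do NOT turn as the pin turns.
- clip_grip (a point): centre of the R-clip's red grip: 32 mm (clip x) by 12 mm (clip y) by 24 mm high. The clip (about 47 g) stands grip up in the slot of a grey stand 52 mm high, the grip's underside on the stand; it lifts straight up. Axes: z from the straight leg's tip to the grip, x from the straight leg to the bent leg, y normal to the clip's plane. Hold it across 32 or 12 mm, firmly (40 N).
- clip_seat (a point): point on the R-clip's straight leg (5 mm thick) that lies at pin_hole when the clip is locked; axes as clip_grip, which is 5 mm towards x and 36 mm above it; the grip's underside is 24 mm above. A coil eye meets the pin about 2 mm past the locked place. The clip's plane must stand across the pin (clip y along pin y, either way round).
- clip_leg (a joint): how far the sprung bent leg stands open (rad): 0 relaxed, about 0.13 as its neck passes the pin, under 0.04 when closed round the pin. It is 5 mm thick and runs outside the pin, beside the straight leg; its flared end is 6 mm higher than the straight leg's tip. Pushing it over takes about 10 N. Clip and pin bear 30 N at most.
- anchor: fixed yellow transit anchor: foot plate 130 x 90 mm, two upright cheeks (30 mm wide, tops 75 mm above the worktop) that carry the clevis pin and hold a steel tie-rod eye between them, turnbuckle and post (top 74 mm) behind at +x; origin under the cheeks on the worktop, y along the pin, z up.
- spanner: loose open-end spanner, 147 mm, lying at the front; bystander; origin at the centre of its underside
- probe_meter: loose olive hand-held meter, 129 x 64 x 23 mm; bystander; origin at the centre of its underside
- pipette_bulb: loose red rubber bulb, 53 mm across, 76 mm high; bystander; origin at the centre of its underside
- sample_jar: loose glass jar, 111 mm across, 147 mm high; bystander; origin at the centre of its underside
- pin_end (a point): centre of the pin's free end, 14 mm beyond pin_hole. The pin turns easily about its axis; top-heavy, it flops over by 0.5 rad to a stop, left or right (not measured: see or feel which). There the hole leans, its upper mouth 5 mm left or right of the top. A leg a few mm into the mouth turns the hole upright when moved sideways to above the axis; only there does it go through.
- clip_tip (a point): end of the straight leg's rounded tip, 22.5 mm below clip_seat

How it is judged:
By the outcome, as a careful person would: the job done as asked, in the order asked, and still so for the second after the job is handed in, with the robot touching nothing.
It also fails if it takes over 54 s, if anything falls off the work surface, if the arm or the gripper's body presses on something with over 40 N, if the wrist force passes 120 N, or if a joint passes its speed limit or range.

### The arm

A 7-joint arm with a two-finger parallel gripper is mounted at the origin on a cart in front of the work surface, level with it; the furniture and walls round the work are solid. World frame = base frame: x ahead of the robot, y to its left, z up, the work surface at z = 0. Lengths are in mm, angles in rad, forces in N, time in s.
With the tool pointing down it reaches from about 400 to 850 mm from the base axis. Payload 10.4 kg.
Tool frame: the origin (TCP) lies midway between the tips of the shut fingers; the grasp point (between the pads) lies manip.tcp_to_grasp behind it (manip.tcp_to_grasp is the distance from the TCP to the grasp point, in mm); z points along the fingers, y is the direction in which the jaws open and shut (so a half turn about z gives the same grasp; the last joint's range is limited). The gripper opens to 87 mm and grips with 3 to 60 N. Pads are 19 mm wide; open, the fingers measure 117 mm over their backs; the gripper's body (75 mm by 190 mm) begins 51 mm behind the grasp point.
Start: joints at [-1.335, 0.332, -0.065, 1.46, 0.022, 1.35, -0.088], TCP at [159.936, 604.216, 184.076] pointing down, gripper open.
Joint ranges: [-2.6, 2.6], [-0.5, 2.12], [-1.47, 1.34], [0.16, 2.42], [-1.27, 4.41], [0.06, 2.06], [-2.6, 2.6]. Speed limits (rad/s): [2.22, 2.22, 2.79, 2.79, 3.14, 3.14, 3.14].

### API

Orientations are given as a 3x3 rotation matrix whose columns are the frame's x, y, z axes.
In Python, from bench import manip gives the robot as it stands.
- The arm moves only by the shell command python3 -m pendant 'ROWS' [FORCE]. ROWS is JSON, a list of rows, each a list of 3 entries, a list of its own where there are three numbers: the shift along the tool's x, y, z in cm, then the turn about the tool's z in degrees, then the gripper's target within -1 to 1 (fully open at 1, half-way at 0, shut at -1). In form: [[[dx, dy, dz], turn, fingers], ...]. A call has 1 to 5 rows; each row shifts and turns the commanded pose from where the row before left it, along the tool's axes as they then stand; what a row does not reach is not made up. A row lasts 1/10 s, in which the tool goes at most 50 mm and 8.59 degrees, less where a joint would pass 70% of its speed; a pose out of reach is approached as far as the arm can. A call with a gripper value outside its range is refused whole. The fingers move at their own pace and stop on an object; FORCE is the grip in N (left out, the last holds). Time passes only in rows, so rows that do not move let the fingers close. It gives the time, the measured TCP pose, the force and the opening at its end, in the units of the state.
- manip.get_obs(): the state, without advancing time (a new reading comes with each control period).
- manip.get_image(name): name is "scene" or "top" or "wrist"; returns a dict with "pixels" (384x512x3 uint8, red, green, blue), "camera_matrix" (3x3 intrinsics, pixels), "D" ([k1, k2, p1, p2, k3] as OpenCV has them; the pictures are not rectified), "R" (3x3) and "t" (3): a world point X has camera coordinates R X + t. Camera axes: x right, y down, z forward; pixel columns grow to the right and rows downward; lengths in mm; the calibration is good to about 2 mm. A picture is of the moment at which its call begins. There is no depth.
- manip.close_job(): hands the job in, once; it reports no verdict.
The state is a dict: "time_s": time; "joints": joint angles; "dq": joint speeds; "joint_torque": joint torques, N m; "tcp_pos": TCP position; "orientation": TCP orientation; "wrist_force": force on the tool from outside, world axes, zero at the start; "wrist_torque": the same for the moment, N m; "opening": opening from 0.0 (shut) to 1.0 (fully open).
Only numpy, scipy, OpenCV 4.12 (cv2) and the standard library are available. Lean on these libraries where they do the work, as an engineer would, in place of code of your own. Each camera call takes 0.05 s, during which the arm holds its last target.

## Working session

There is one attempt and no reset: what is moved stays moved. The work goes in short steps, Python scripts to look and compute and a shell command to move; the robot and the scene stay as the last step left them, time stands still between calls to the robot, and variables do not carry over. Pictures are saved under pics/ and viewed, and the job is handed in when it is done.

```bash
ls; mkdir -p pics; python3 - <<'E'
from bench import manip
import cv2
o=manip.get_obs()
for k,v in o.items(): print(k,v)
print(manip.tcp_to_grasp)
for n in ["scene","top","wrist"]:
    d=manip.get_image(n); cv2.imwrite(f"pics/{n}0.png",cv2.cvtColor(d["pixels"],cv2.COLOR_RGB2BGR))
    print(n,d["camera_matrix"],d["D"],d["R"],d["t"])
E
```

```text
pics
time_s 0.0
joints [-1.33461792  0.33288333 -0.06471339  1.46093547  0.02160906  1.34987049
 -0.08850693]
dq [-0.00066705  0.0009882  -0.00117556 -0.00059744  0.00043488 -0.00029623
  0.00069897]
joint_torque [-6.14563692e-05 -6.23253894e+01  2.48964335e-02 -3.89904392e+01
 -6.11313432e-02  3.97534075e-02  1.95681737e-04]
tcp_pos [159.829991   603.77347558 183.24963564]
orientation [[-9.66710628e-01  2.55871991e-01 -2.92363378e-04]
 [ 2.55872149e-01  9.66709660e-01 -1.36984057e-03]
 [-6.78733335e-05 -1.39904709e-03 -9.99999019e-01]]
wrist_force [ 0.10406796 -0.40371771 -0.96341356]
wrist_torque [-0.01047773  0.00236212 -0.00935733]
opening 0.9948905434525371
18.700000000000003
scene [[476.97362645   0.         258.6126849 ]
 [  0.         476.97362645 193.96123335]
 [  0.           0.           1.        ]] [0.04736839 0.         0.         0.         0.        ] [[ 0.58178072 -0.81330481  0.00815373]
 [-0.35208797 -0.26087045 -0.89887745]
 [ 0.73318842  0.52007874 -0.43812424]] [-319.31676126  283.99812091 1079.02178766]
top [[410.1278742    0.         251.06587523]
 [  0.         410.1278742  196.01121843]
 [  0.           0.           1.        ]] [-0.11490481  0.          0.          0.          0.        ] [[-0.00164465 -0.99969402  0.02468135]
 [-0.98247567 -0.00298487 -0.18636696]
 [ 0.1863836  -0.02455534 -0.98217014]] [   1.72785772  556.8910221  1257.34973687]
wrist [[300.84312783   0.         254.37136099]
 [  0.         300.84312783 195.27804133]
 [  0.           0.           1.        ]] [-0.01024882  0.          0.          0.          0.        ] [[ 0.25647516  0.96654874 -0.00200749]
 [ 0.92789973 -0.24563706  0.28047198]
 [ 0.27059672 -0.07379684 -0.95986012]] [-623.6734682   -33.06959043  392.22733765]
```

View pics/scene0.png

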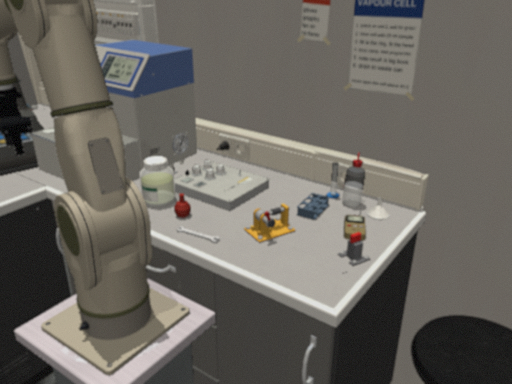

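View pics/top0.png

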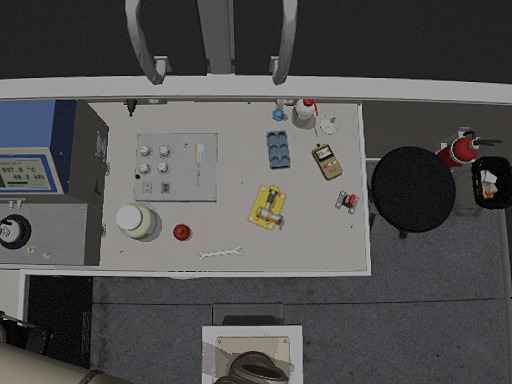

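View pics/wrist0.png

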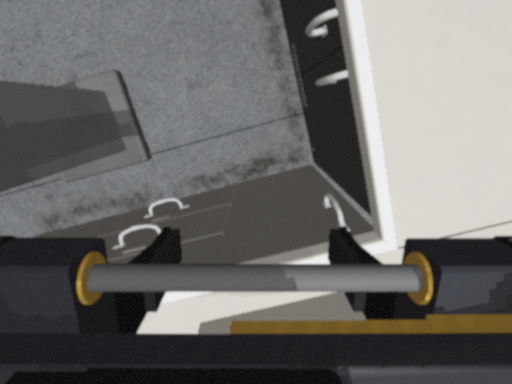

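```bash
cat > h.py <<'E'
import numpy as np,cv2
from bench import manip
def crop(n,box,f,name,img=None):
    d=manip.get_image(n) if img is None else None
    p=cv2.cvtColor(d["pixels"],cv2.COLOR_RGB2BGR) if d else cv2.imread(img)
    x0,y0,x1,y1=box
    c=cv2.resize(p[y0:y1,x0:x1],None,fx=f,fy=f,interpolation=cv2.INTER_CUBIC)
    s=10 if x1-x0<=200 else 50
    for x in range((x0+s-1)//s*s,x1,s):
        cv2.line(c,((x-x0)*f,0),((x-x0)*f,5),(0,0,255),1); cv2.putText(c,str(x),((x-x0)*f,16),0,.35,(0,0,255),1)
    for y in range((y0+s-1)//s*s,y1,s):
        cv2.line(c,(0,(y-y0)*f),(5,(y-y0)*f),(0,0,255),1); cv2.putText(c,str(y),(6,(y-y0)*f+4),0,.35,(0,0,255),1)
    cv2.imwrite(name,c); return d
def ray(d,u,v):
    K,D=np.array(d["camera_matrix"]),np.array(d["D"])
    q=cv2.undistortPoints(np.array([[[u,v]]],float),K,D)[0,0]
    R,t=np.array(d["R"]),np.array(d["t"])
    return -R.T@t, R.T@np.array([q[0],q[1],1])
def atz(d,u,v,z):
    c,r=ray(d,u,v); return c+r*(z-c[2])/r[2]
def proj(d,X):
    R,t=np.array(d["R"]),np.array(d["t"])
    return cv2.projectPoints(np.atleast_2d(np.array(X,float)),cv2.Rodrigues(R)[0],t,np.array(d["camera_matrix"]),np.array(d["D"]))[0][:,0]
def tri(obs):
    A=np.zeros((3,3));b=np.zeros(3)
    for d,u,v in obs:
        c,r=ray(d,u,v);r=r/np.linalg.norm(r);P=np.eye(3)-np.outer(r,r);A+=P;b+=P@c
    X=np.linalg.solve(A,b); return X,[np.round(proj(d,X)[0]-[u,v],1) for d,u,v in obs]
E
python3 - <<'E'
from h import *
crop("top",(235,175,295,235),10,"pics/t_an.png","pics/top0.png")
crop("top",(320,170,380,230),10,"pics/t_cl.png","pics/top0.png")
crop("s",(235,190,305,245),10,"pics/s_an.png","pics/scene0.png")
crop("s",(325,210,385,270),10,"pics/s_cl.png","pics/scene0.png")
E
```

```text
(no output)
```

View pics/t_an.png

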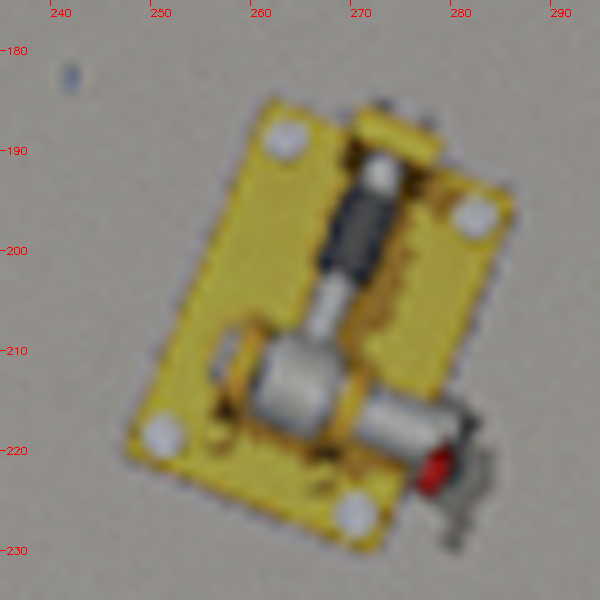

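View pics/t_cl.png

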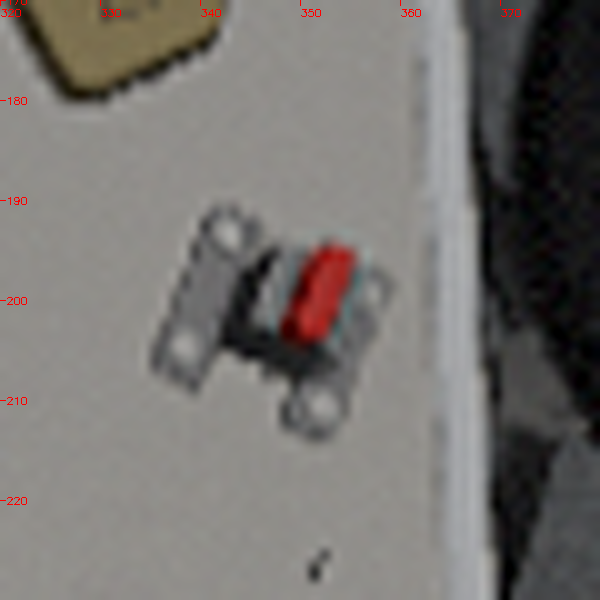

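View pics/s_an.png

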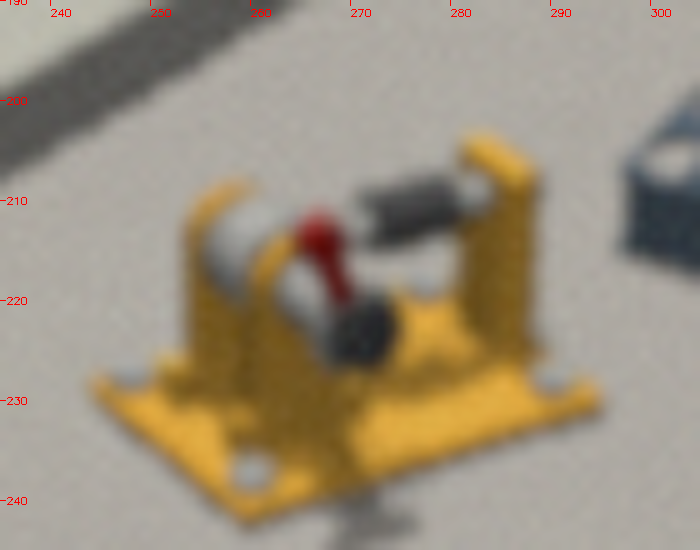

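View pics/s_cl.png

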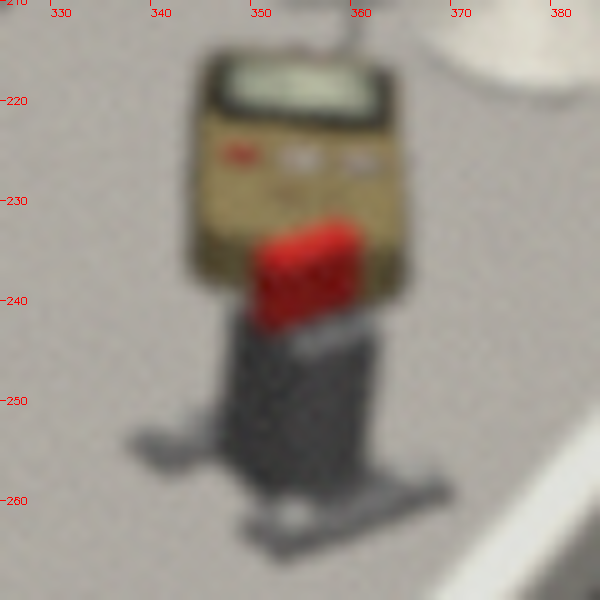

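```bash
cat >> h.py <<'E'
import pickle
E
python3 - <<'E'
from h import *
T=manip.get_image("top");S=manip.get_image("scene")
pickle.dump((T,S),open("cams.pkl","wb"))
c=-np.array(T["R"]).T@np.array(T["t"]);print("topcam",c)
print("plate corners z=8")
for p in [(262,184.5),(286.2,194.7),(247.5,220.7),(272.5,230)]: print(p,atz(T,*p,8).round(1))
print("scene plate corners")
for p in [(244.5,229),(259.5,242.5),(295.3,230.5)]: print(p,atz(S,*p,8).round(1))
print("head", atz(T,281.5,217,60).round(1))
print("head scene tri", *tri([(T,281.5,217),(S,270.8,223)]))
print("flag tip tri", *tri([(T,277,224),(S,266,213)]))
print("clip grip top corners z=76")
for p in [(351.8,194.5),(355.2,194.8),(348,203.5),(351.5,204.5)]: print(p,atz(T,*p,76).round(1))
for p in [(350.5,234.5),(353,236),(359,232)]: print(p,atz(S,*p,76).round(1))
# scene flag
print(proj(S,[[600,0,0]]))
E
```

```text
topcam [ 312.78534787   34.26422403 1338.67480962]
plate corners z=8
(262, 184.5) [604.4 -35.4   8. ]
(286.2, 194.7) [ 570.1 -115.5    8. ]
(247.5, 220.7) [483.2  12.8   8. ]
(272.5, 230) [452.7 -68.7   8. ]
scene plate corners
(244.5, 229) [483.4   5.4   8. ]
(259.5, 242.5) [447.8 -75.3   8. ]
(295.3, 230.5) [ 566.4 -122.3    8. ]
head [488.4 -93.6  60. ]
head scene tri [486.22767987 -90.96404937  60.27222327] [array([-0.8,  0.7]), array([ 1.1, -0.2])]
flag tip tri [464.59824449 -79.29780869  96.93915686] [array([ 1.1, -0.9]), array([-1.6,  0.2])]
clip grip top corners z=76
(351.8, 194.5) [ 558.3 -317.6   76. ]
(355.2, 194.8) [ 557.3 -328.6   76. ]
(348, 203.5) [ 529.2 -304.    76. ]
(351.5, 204.5) [ 526.  -315.1   76. ]
(350.5, 234.5) [ 535.3 -310.7   76. ]
(353, 236) [ 532.1 -319.5   76. ]
(359, 232) [ 560.9 -323.3   76. ]
[[267.95644367 216.80751142]]
```

```bash
cat >> h.py <<'E'
def rows(p,th,wps):
    # wps: (x,y,z,theta,n)
    p=np.array(p,float)
    for x,y,z,t,n in wps:
        q=np.array([x,y,z],float);dp=(q-p)/n;dt=(th-t)/n
        print("wp",np.round(np.linalg.norm(dp),1),"mm/row",round(dt,2),"deg/row")
        for i in range(n):
            a=np.radians(th); X=np.array([-np.sin(a),np.cos(a),0]);Y=np.array([np.cos(a),np.sin(a),0])
            print(f"[[{dp@X/10:.2f},{dp@Y/10:.2f},{-dp[2]/10:.2f}],{dt:.1f},1]",end=",")
            p=p+dp;th-=dt
        print()
def st():
    o=manip.get_obs();R=o["orientation"]
    print(round(o["time_s"],2),"tcp",np.round(o["tcp_pos"],1),"th",round(np.degrees(np.arctan2(R[1,1],R[0,1])),2),"F",np.round(o["wrist_force"],1),"op",round(o["opening"],3),"z",np.round(R[:,2],3))
    return o
E
python3 - <<'E'
from h import *
o=st()
d=manip.get_image("wrist");c=-np.array(d["R"]).T@np.array(d["t"])
R=np.array(o["orientation"])
print("cam in tool",R.T@(c-o["tcp_pos"]),R.T@np.array(d["R"]).T)
rows((160,604,184),75.2,[(280,480,250,58,5),(400,350,260,34,5),(420,190,260,12,4),(440,30,240,-8,4),(458,-130,220,-22,4)])
E
```

```text
0.25 tcp [159.9 604.  183.7] th 75.17 F [-0.3 -0.2 -0.5] op 0.998 z [-0.    -0.001 -1.   ]
cam in tool [  77.88942866   -0.36272362 -201.16378015] [[-5.99263365e-04 -9.59873136e-01 -2.80433957e-01]
 [ 9.99999559e-01 -3.72405343e-04 -8.62239433e-04]
 [ 7.23205364e-04 -2.80434350e-01  9.59872935e-01]]
wp 36.9 mm/row 3.44 deg/row
[[-2.95,-1.78,-1.32],3.4,1],[[-3.06,-1.60,-1.32],3.4,1],[[-3.15,-1.42,-1.32],3.4,1],[[-3.23,-1.23,-1.32],3.4,1],[[-3.29,-1.03,-1.32],3.4,1],
wp 35.4 mm/row 4.8 deg/row
[[-3.41,-0.93,-0.20],4.8,1],[[-3.48,-0.64,-0.20],4.8,1],[[-3.52,-0.35,-0.20],4.8,1],[[-3.54,-0.05,-0.20],4.8,1],[[-3.53,0.24,-0.20],4.8,1],
wp 40.3 mm/row 5.5 deg/row
[[-3.60,-1.82,-0.00],5.5,1],[[-3.75,-1.47,-0.00],5.5,1],[[-3.88,-1.10,-0.00],5.5,1],[[-3.97,-0.73,-0.00],5.5,1],
wp 40.6 mm/row 5.0 deg/row
[[-4.02,-0.34,0.50],5.0,1],[[-4.03,0.01,0.50],5.0,1],[[-4.02,0.36,0.50],5.0,1],[[-3.97,0.71,0.50],5.0,1],
wp 40.6 mm/row 3.5 deg/row
[[-3.90,1.00,0.50],3.5,1],[[-3.83,1.24,0.50],3.5,1],[[-3.75,1.47,0.50],3.5,1],[[-3.65,1.70,0.50],3.5,1],
```

```bash
python3 -m pendant '[[[-2.95,-1.8,-1.3],3.4,1],[[-3.05,-1.6,-1.3],3.4,1],[[-3.15,-1.4,-1.3],3.4,1],[[-3.25,-1.2,-1.3],3.4,1],[[-3.3,-1.0,-1.3],3.4,1]]'; python3 -c "
from h import *
st()"
```

```text
time_s: 0.8
tcp_pos: [281.4, 479.6, 249.7]
orientation: [[-0.848, 0.53, 0.0], [0.53, 0.848, 0.0], [0.0, 0.0, -1.0]]
wrist_force: [-0.2, -0.1, -0.1]
opening: 1.001
0.8 tcp [281.4 479.6 249.7] th 58.03 F [-0.2 -0.1 -0.1] op 1.001 z [ 0.  0. -1.]
```

Turn sign confirmed; tracking is good. Continue.

```bash
python3 -m pendant '[[[-3.4,-0.95,-0.2],4.8,1],[[-3.5,-0.65,-0.2],4.8,1],[[-3.5,-0.35,-0.2],4.8,1],[[-3.55,-0.05,-0.2],4.8,1],[[-3.55,0.25,-0.2],4.8,1]]' | head -2
python3 -m pendant '[[[-3.6,-1.8,0],5.5,1],[[-3.75,-1.5,0],5.5,1],[[-3.9,-1.1,0],5.5,1],[[-3.95,-0.75,0],5.5,1]]' | head -2
python3 -m pendant '[[[-4.0,-0.35,0.5],5,1],[[-4.05,0,0.5],5,1],[[-4,0.35,0.5],5,1],[[-3.95,0.7,0.5],5,1]]' |head -2
python3 -m pendant '[[[-3.9,1,0.5],3.5,0],[[-3.85,1.25,0.5],3.5,-1],[[-3.75,1.5,0.5],3.5,-1],[[-3.65,1.7,0.5],3.5,-1]]'
python3 - <<'E'
from h import *
st()
d=manip.get_image("wrist");pickle.dump(d,open("w1.pkl","wb"))
cv2.imwrite("pics/w1.png",cv2.cvtColor(d["pixels"],cv2.COLOR_RGB2BGR))
E
```

```text
time_s: 1.3
tcp_pos: [401.8, 349.7, 259.3]
time_s: 1.7
tcp_pos: [421.3, 189.1, 259.1]
time_s: 2.1
tcp_pos: [441.3, 29.5, 239.0]
time_s: 2.5
tcp_pos: [460.2, -130.8, 219.1]
orientation: [[0.374, 0.927, 0.001], [0.927, -0.374, 0.001], [0.001, 0.001, -1.0]]
wrist_force: [0.5, -0.2, 0.3]
opening: 0.723
2.5 tcp [ 460.2 -130.8  219.1] th -21.97 F [ 0.5 -0.2  0.3] op 0.723 z [ 0.001  0.001 -1.   ]
```

View pics/w1.png

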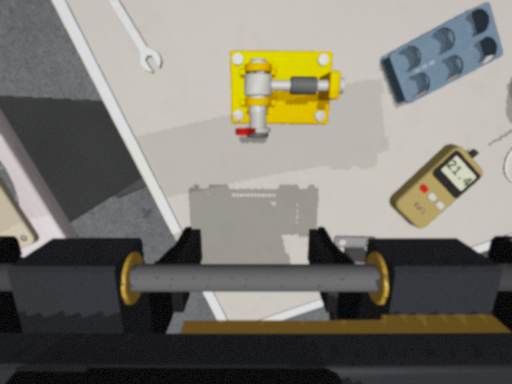

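```bash
python3 - <<'E'
from h import *
crop("w",(222,44,352,144),6,"pics/w1c.png","pics/w1.png")
E
```

```text
(no output)
```

View pics/w1c.png

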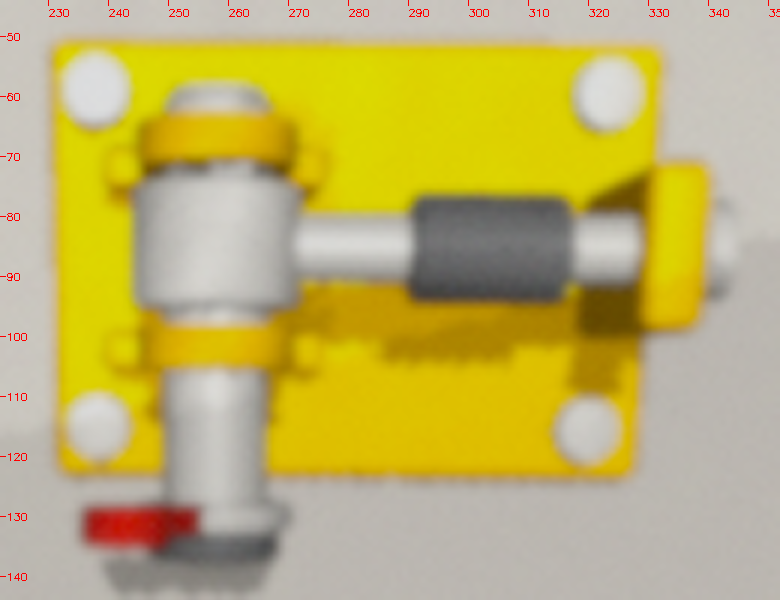

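```bash
python3 - <<'E'
from h import *
d=pickle.load(open("w1.pkl","rb"))
P=[atz(d,*p,6) for p in [(229,51),(330.5,51.5),(229.5,122.5),(326,123)]]
for p in P: print(p.round(1))
f=lambda v:(np.linalg.norm(v).round(1),np.degrees(np.arctan2(v[1],v[0])).round(2))
print(f(P[1]-P[0]),f(P[3]-P[2]),f(P[0]-P[2]),f(P[1]-P[3]))
a=atz(d,257.6,118,60);b=atz(d,257.2,61,60);print("axis",a.round(1),b.round(1),f(b-a))
print("head rim", atz(d,257.5,137.5,73).round(1), "pin end top",atz(d,257,58,69).round(1))
print("flag tip", atz(d,236,131,97).round(1))
C=np.mean(P,axis=0);print("plate centre",C.round(1))
print("far cheek outer face(top z75) ",atz(d,257,62.5,75).round(1),"near",atz(d,257,105,75).round(1))
ax=np.array([np.cos(np.radians(-22)),np.sin(np.radians(-22)),0]);ay=np.array([-ax[1],ax[0],0])
for n,q in [("head",atz(d,257.5,137.5,73)),("end",atz(d,257,58,69)),("farcheek",atz(d,257,62.5,75)),("near",atz(d,257,105,75)),("C",C),("ax",a),("ax2",b),("tcp",np.array(manip.get_obs()["tcp_pos"]))]: print(n,"along x",(q@ax).round(1),"along y",(q@ay).round(1))
E
```

```text
[483.9  15.6   6. ]
[602.4 -32.8   6. ]
[449.7 -65.3   6. ]
[ 569.5 -114.4    6. ]
(np.float64(128.1), np.float64(-22.22)) (np.float64(129.5), np.float64(-22.27)) (np.float64(87.9), np.float64(67.11)) (np.float64(88.0), np.float64(68.04))
axis [487.  -72.1  60. ] [509.3 -15.2  60. ] (np.float64(61.2), np.float64(68.58))
head rim [478.9 -91.6  73. ] pin end top [509.7 -13.4  69. ]
flag tip [461.1 -74.6  97. ]
plate centre [526.4 -49.2   6. ]
far cheek outer face(top z75)  [507.7 -18.3  75. ] near [491.6 -58.5  75. ]
head along x 478.4 along y 94.5
end along x 477.6 along y 178.5
farcheek along x 477.6 along y 173.2
near along x 477.7 along y 130.0
C along x 506.5 along y 151.5
ax along x 478.5 along y 115.6
ax2 along x 477.9 along y 176.8
tcp along x 477.7 along y 44.6
```

```bash
python3 -m pendant '[[[0,0,4.3],0,-1],[[0,0.05,4.3],0,-1],[[0,0,4.3],0,-1],[[0,0,4.2],0,-1],[[2,0,0],0,-1]]'
python3 -m pendant '[[[1,0,0],0,-1],[[0.5,0,0],0,-1],[[0.2,0,0],0,-1]]' 
python3 -c "
from h import *
st()"
```

```text
time_s: 3.05
tcp_pos: [463.7, -112.3, 43.3]
orientation: [[0.375, 0.927, -0.008], [0.927, -0.375, -0.001], [-0.004, -0.007, -1.0]]
wrist_force: [0.2, 0.5, 0.4]
opening: 0.221
time_s: 3.35
tcp_pos: [475.0, -95.2, 48.9]
orientation: [[0.371, 0.929, 0.001], [0.929, -0.371, -0.0], [0.0, 0.001, -1.0]]
wrist_force: [-3.3, -3.5, 2.4]
opening: 0.022
3.35 tcp [475.  -95.2  48.9] th -21.79 F [-3.3 -3.5  2.4] op 0.022 z [ 0.001 -0.    -1.   ]
```

```bash
cat >> h.py <<'E'
AX=np.array([np.cos(np.radians(-22)),np.sin(np.radians(-22)),0]);AY=np.array([-AX[1],AX[0],0])
def sa():
    o=manip.get_obs();p=o["tcp_pos"];F=np.array(o["wrist_force"]);R=o["orientation"]
    print("t",round(o["time_s"],2),"u %.1f v %.1f z %.1f"%(p@AX,p@AY,p[2]),"th %.2f"%np.degrees(np.arctan2(R[1,1],R[0,1])),"Fu %.1f Fv %.1f Fz %.1f"%(F@AX,F@AY,F[2]),"op %.3f"%o["opening"],"T",np.round(R.T@o["wrist_torque"],2))
E
python3 -m pendant '[[[0,0,0],0,-1],[[0,0,0],0,-1]]' >/dev/null
python3 - <<'E'
from h import *
sa()
d=manip.get_image("wrist");pickle.dump(d,open("w2.pkl","wb"))
cv2.imwrite("pics/w2.png",cv2.cvtColor(d["pixels"],cv2.COLOR_RGB2BGR))
crop("w",(180,0,330,200),4,"pics/w2c.png","pics/w2.png")
E
```

```text
t 3.55 u 475.9 v 89.6 z 48.5 th -21.85 Fu -0.5 Fv -0.4 Fz -0.5 op 0.004 T [ 0.04 -0.15  0.04]
```

View pics/w2.png

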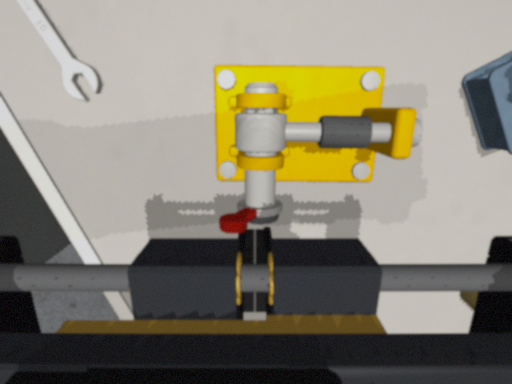

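```bash
python3 -m pendant '[[[0.3,0.1,0],0,-1],[[0.3,0.1,0],0,-1]]' >/dev/null;python3 -c "
from h import *
sa()"
python3 -m pendant '[[[0.3,0,0],0,-1],[[0.3,0,0],0,-1],[[0.3,0,0],0,-1]]'>/dev/null; python3 -c "
from h import *
sa()"
python3 -m pendant '[[[0.2,0,0],0,-1],[[0.2,0,0],0,-1]]'>/dev/null; python3 -c "
from h import *
sa()"
```

```text
t 3.8 u 477.6 v 95.1 z 48.2 th -21.88 Fu -1.4 Fv -4.1 Fz 2.5 op 0.003 T [ 0.29 -1.12  0.01]
t 4.1 u 477.5 v 104.8 z 48.0 th -21.83 Fu -1.3 Fv -4.6 Fz 3.5 op 0.004 T [ 0.25 -1.05 -0.05]
t 4.3 u 477.5 v 108.9 z 48.0 th -21.82 Fu -0.4 Fv -4.4 Fz 3.5 op 0.005 T [ 0.29 -1.05 -0.09]
```

```bash
for i in 1; do :; done
python3 -m pendant '[[[0.15,0,0],0,-1],[[0.15,0,0],0,-1]]'>/dev/null; python3 -c "
from h import *
sa()"
python3 -m pendant '[[[0.15,0,0],0,-1]]'>/dev/null; python3 -c "
from h import *
sa()"
python3 -m pendant '[[[0.15,0,0],0,-1]]'>/dev/null; python3 -c "
from h import *
sa()"
```

```text
t 4.5 u 477.4 v 111.8 z 48.0 th -21.83 Fu -1.0 Fv -3.6 Fz 3.0 op 0.007 T [ 0.33 -1.1   0.  ]
t 4.6 u 477.4 v 113.3 z 48.0 th -21.83 Fu -2.0 Fv -4.3 Fz 3.6 op 0.011 T [ 0.29 -0.99 -0.06]
t 4.7 u 477.4 v 114.0 z 48.0 th -21.84 Fu -0.8 Fv -11.1 Fz 6.0 op 0.012 T [ 0.41 -2.5  -0.1 ]
```

```bash
python3 -m pendant '[[[0.1,0,0],0,-1],[[0,0,0],0,-1]]'>/dev/null; python3 -c "
from h import *
sa()"
```

```text
t 4.9 u 477.3 v 114.0 z 47.9 th -21.89 Fu -2.0 Fv -11.2 Fz 5.7 op 0.008 T [ 0.5  -2.4  -0.12]
```

```bash
python3 -m pendant '[[[0.1,0,0],0,-1],[[0,0,0],0,-1]]'>/dev/null; python3 -c "
from h import *
sa()
"
python3 -m pendant '[[[0.1,0,0],0,-1],[[0,0,0],0,-1]]'>/dev/null; python3 - <<'E'
from h import *
sa()
d=manip.get_image("wrist");pickle.dump(d,open("w3.pkl","wb"))
cv2.imwrite("pics/w3.png",cv2.cvtColor(d["pixels"],cv2.COLOR_RGB2BGR))
crop("w",(200,60,360,210),5,"pics/w3c.png","pics/w3.png")
E
```

```text
t 5.1 u 477.3 v 114.0 z 47.9 th -21.93 Fu -1.9 Fv -14.4 Fz 6.8 op 0.006 T [ 0.58 -3.13 -0.1 ]
t 5.3 u 477.3 v 114.1 z 47.9 th -21.97 Fu -2.3 Fv -17.4 Fz 7.3 op 0.004 T [ 0.64 -3.87 -0.15]
```

View pics/w3c.png

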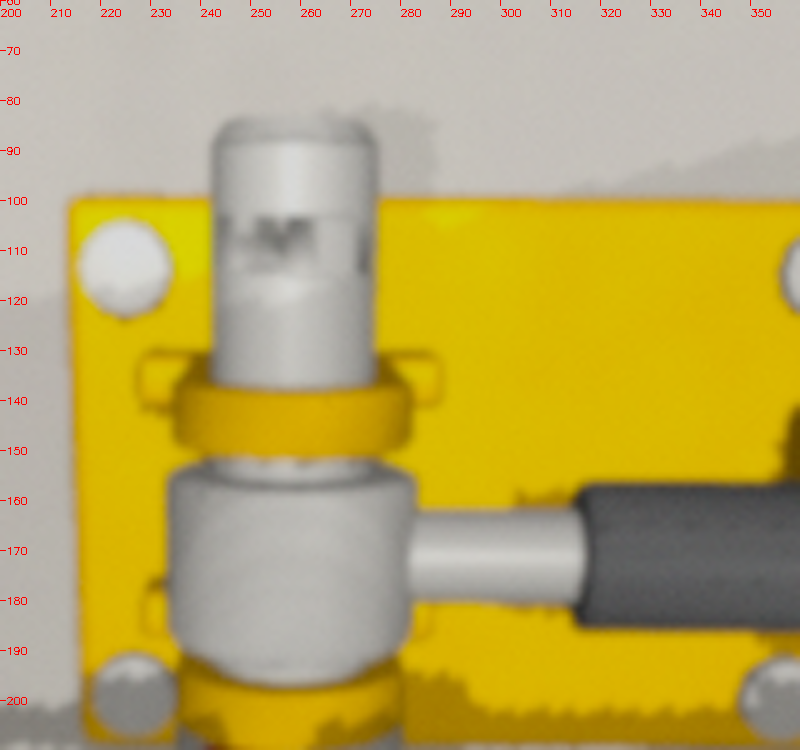

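```bash
python3 - <<'E'
from h import *
d=pickle.load(open("w3.pkl","rb"))
def uv(n,u,v,z):
    q=atz(d,u,v,z);print(n,"u %.1f v %.1f"%(q@AX,q@AY),q.round(1))
uv("mouth",254,108.7,68.8)
uv("axis@end",(242.3+275.3)/2,92,60)
uv("axis@mid",(242.5+274.8)/2,120,60)
uv("end",258.5,83.5,66)
uv("cheek",258,138,70)
uv("end top chamfer",258.5,88.5,70)
E
```

```text
mouth u 476.3 v 190.0 [512.8  -2.2  68.8]
axis@end u 479.1 v 199.5 [519.    5.5  60. ]
axis@mid u 479.1 v 183.3 [512.9  -9.5  60. ]
end u 478.9 v 203.9 [520.4   9.6  66. ]
cheek u 478.6 v 173.5 [508.8 -18.4  70. ]
end top chamfer u 478.8 v 201.0 [519.2   7.   70. ]
```

```bash
python3 -m pendant '[[[-2,0,0],0,-1],[[-4,0,0],0,-1],[[-2,0,-4],0,-1],[[0,0,-4.5],0,0],[[-1,1,-4.5],0,1]]'|head -2; python3 -m pendant '[[[-4,3,-1],0,1],[[-4,3,-1],0,1],[[-4,3,-1],0,1],[[-4,3,0],0,1],[[-4,1.5,0],0,1]]'>/dev/null;  python3 -m pendant '[[[0,0,0],0,1]]'>/dev/null
python3 - <<'E'
from h import *
sa()
d=manip.get_image("wrist");pickle.dump(d,open("w4.pkl","wb"))
cv2.imwrite("pics/w4.png",cv2.cvtColor(d["pixels"],cv2.COLOR_RGB2BGR))
E
```

```text
time_s: 5.85
tcp_pos: [462.2, -155.7, 179.5]
t 6.45 u 621.5 v -176.0 z 206.2 th -22.24 Fu -0.8 Fv -0.6 Fz 0.4 op 0.646 T [ 0.11 -0.12  0.03]
```

View pics/w4.png

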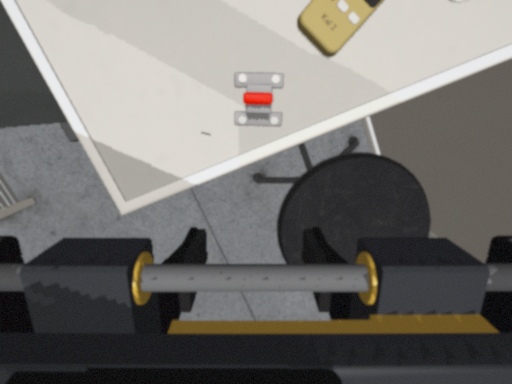

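```bash
python3 - <<'E'
from h import *
crop("w",(220,60,300,135),9,"pics/w4c.png","pics/w4.png")
E
```

```text
(no output)
```

View pics/w4c.png

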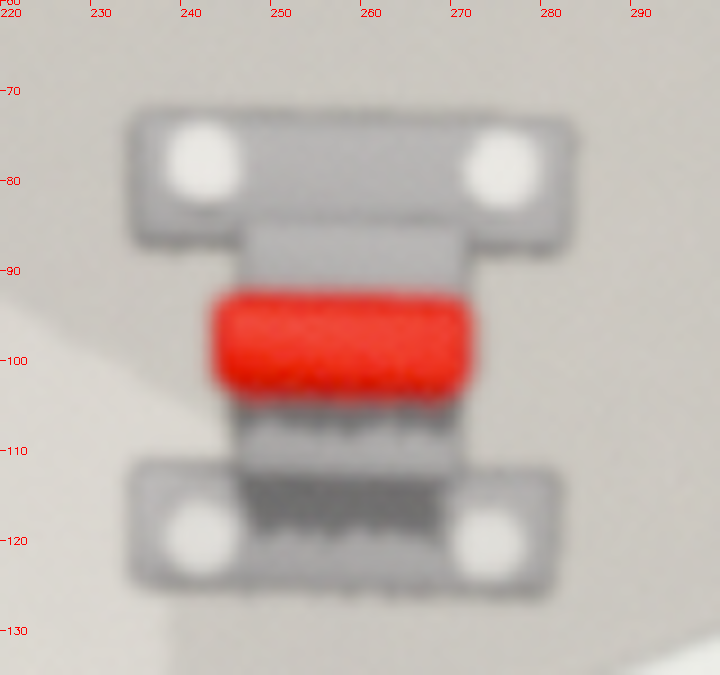

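```bash
python3 - <<'E'
from h import *
d=pickle.load(open("w4.pkl","rb"))
f=lambda v:(np.linalg.norm(v).round(1),np.degrees(np.arctan2(v[1],v[0])).round(2))
for a,b in [((242,78),(275.5,78.8)),((242,120),(273.7,121)),((242,78),(242,120)),((275.5,78.8),(273.7,121))]: print(f(atz(d,*b,6)-atz(d,*a,6)))
P=[atz(d,*p,76) for p in [(243.3,92.5),(272.3,93.2),(243.3,104),(272,105)]]
C=np.mean(P[:2],axis=0);print([p.round(1) for p in P],f(P[1]-P[0]))
q=atz(d,257.7,92.8,76);r=atz(d,257.7,104.5,76);print(q,r)
# base centre from bolts
b=np.mean([atz(d,*p,6) for p in [(242,78),(275.5,78.8),(242,120),(273.7,121)]],axis=0);print("stand",b)
o=manip.get_obs();R=np.array(o["orientation"])
for n,c in [("grip",(q+r)/2),("stand",b)]:
    print(n,c.round(1),"u,v",(c@AX).round(1),(c@AY).round(1),"tool delta",(R.T@(c-o["tcp_pos"])).round(1))
E
```

```text
(np.float64(41.8), np.float64(-23.56))
(np.float64(41.1), np.float64(-24.02))
(np.float64(51.0), np.float64(-112.93))
(np.float64(51.3), np.float64(-113.76))
[array([ 533. , -307.3,   76. ]), array([ 560.7, -319.4,   76. ]), array([ 528.5, -317.9,   76. ]), array([ 556.2, -330.3,   76. ])] (np.float64(30.3), np.float64(-23.59))
[ 546.78817039 -313.25143699   76.        ] [ 542.38194697 -324.10399224   76.        ]
stand [ 545.84555688 -319.11718571    6.        ]
grip [ 544.6 -318.7   76. ] u,v 624.3 -91.5 tool delta [ 81.5   2.8 130.3]
stand [ 545.8 -319.1    6. ] u,v 625.6 -91.4 tool delta [ 81.7   4.2 200.3]
```

```bash
python3 -m pendant '[[[2.1,0.1,0],0.7,1],[[2,0.1,2.5],0.7,1],[[2,0.1,3.5],0,1],[[2,0,3],0,1],[[0,0,0],0,1]]' 40
python3 - <<'E'
from h import *
o=st();R=np.array(o["orientation"]);print(R.T@(np.array([545.,-319,55])-o["tcp_pos"]))
E
```

```text
time_s: 7.0
tcp_pos: [547.9, -309.3, 113.0]
orientation: [[0.388, 0.922, -0.004], [0.922, -0.388, 0.006], [0.003, -0.006, -1.0]]
wrist_force: [-0.1, 1.1, -0.2]
opening: 0.994
7.0 tcp [ 547.9 -309.3  113. ] th -22.82 F [-0.1  1.1 -0.2] op 0.994 z [-0.004  0.006 -1.   ]
[-10.21671609   1.44996961  57.99730264]
```

```bash
python3 -m pendant '[[[-0.5,0.1,1.5],0.7,1],[[0,0,0.5],0,1],[[0,0,0],0,1]]'>/dev/null
python3 - <<'E'
from h import *
o=st();R=np.array(o["orientation"]);print(R.T@(np.array([545.,-319,55])-o["tcp_pos"]))
E
```

```text
7.3 tcp [ 545.1 -322.4   97.3] th -24.02 F [-0.4  0.3  1. ] op 1.003 z [-0. -0. -1.]
[ 3.10737405 -1.46932867 42.29870263]
```

```bash
python3 -m pendant '[[[0.3,-0.15,1.5],-0.4,1],[[0,0,1.5],0,1],[[0,0,1.2],0,1],[[0,0,0],0,1]]'>/dev/null
python3 - <<'E'
from h import *
o=st();R=np.array(o["orientation"]);print(R.T@(np.array([545.,-319,55])-o["tcp_pos"]))
d=manip.get_image("scene");cv2.imwrite("pics/s5.png",cv2.cvtColor(d["pixels"],cv2.COLOR_RGB2BGR))
crop("s",(310,180,410,280),6,"pics/s5c.png","pics/s5.png")
E
```

```text
7.7 tcp [ 544.4 -317.3   53. ] th -23.53 F [-0.   0.7  0.1] op 1.006 z [-0.003  0.001 -1.   ]
[-1.29554498  1.24446545 -2.022866  ]
```

View pics/s5c.png

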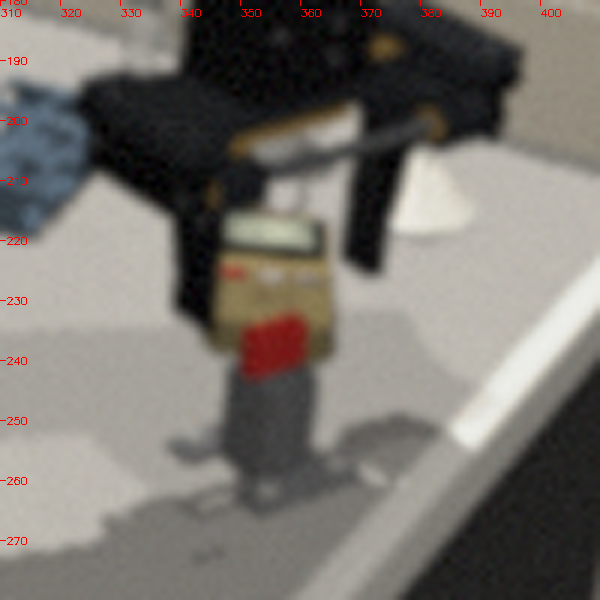

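```bash
python3 - <<'E'
from h import *
T,S=pickle.load(open("cams.pkl","rb"))
o=st();R=np.array(o["orientation"]);p=np.array(o["tcp_pos"])
print(proj(S,[p,p+43*R[:,1],p-43*R[:,1],p+50*R[:,1],p-58*R[:,1],[545,-319,76],[545,-319,52]]).round(1))
d=manip.get_image("top");crop("t",(310,165,390,235),9,"pics/t5c.png");
E
```

```text
7.75 tcp [ 544.9 -317.8   54.2] th -23.53 F [ 0.8 -0.  -0.1] op 1.001 z [-0.002  0.001 -1.   ]
[[353.8 240.8]
 [365.8 236.7]
 [341.3 245. ]
 [367.7 236. ]
 [336.9 246.5]
 [354.9 233.9]
 [354.1 241.6]]Traceback (most recent call last):
  File "<stdin>", line 5, in <module>
  File "h.py", line 4, in crop
    d=manip.get_image(n) if img is None else None
      ~~~~~~~~~~~~~~~^^^
ValueError: cameras: scene, top, wrist
```

```bash
python3 - <<'E'
from h import *
st()
crop("top",(310,165,390,235),9,"pics/t5c.png");
crop("scene",(325,190,385,260),10,"pics/s6c.png");
E
```

```text
7.8 tcp [ 545.4 -318.2   55.1] th -23.54 F [ 0.1 -0.7 -0.6] op 0.998 z [-0.001  0.    -1.   ]
```

View pics/t5c.png

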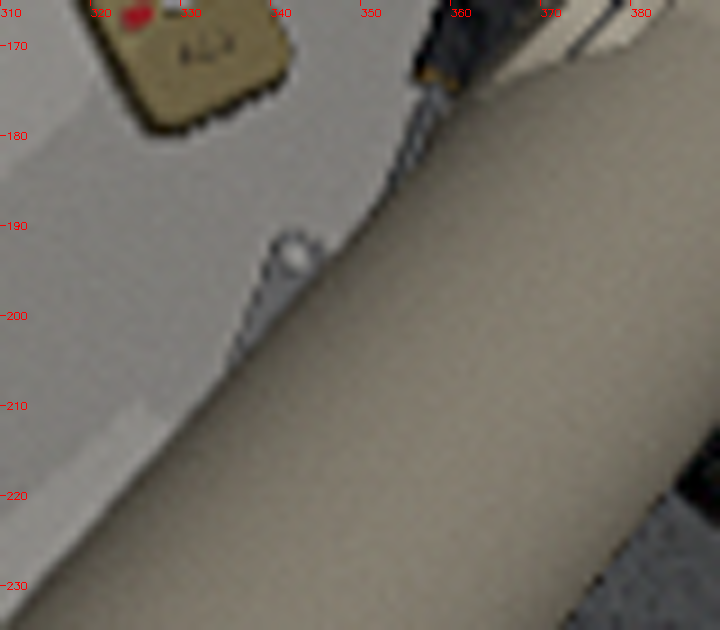

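View pics/s6c.png

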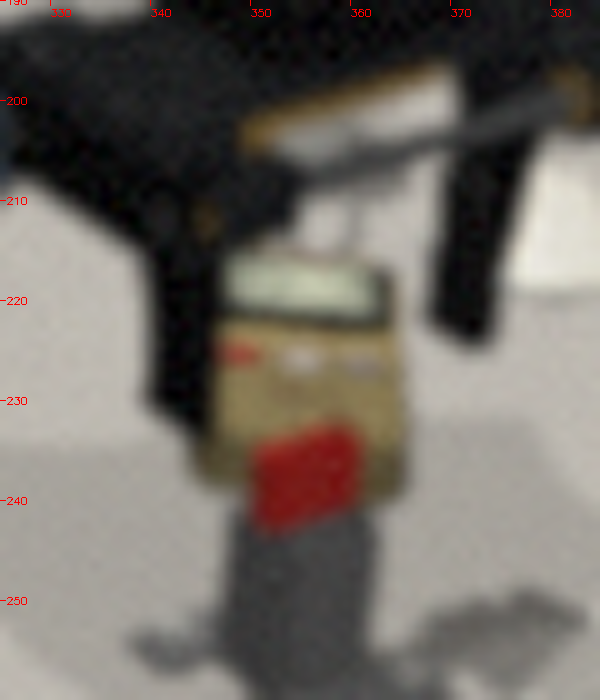

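```bash
python3 - <<'E'
from h import *
T,S=pickle.load(open("cams.pkl","rb"))
o=st();R=np.array(o["orientation"]);p=np.array(o["tcp_pos"])
f=lambda a,b,c:p+R@np.array([a,b,c])
for z in (-70,-35,-20,0):
  print(z,proj(S,[f(0,-95,z),f(0,-58,z),f(0,-43,z),f(0,0,z),f(0,43,z),f(0,58,z),f(0,95,z)]).round(0).tolist())
print(proj(S,[f(-37,-95,-70),f(37,-95,-70),f(-37,95,-70),f(37,95,-70)]).round(0).tolist())
crop("scene",(290,130,430,260),5,"pics/s7c.png");
E
```

```text
7.9 tcp [ 545.8 -318.5   55.9] th -23.54 F [-0.9 -0.4  0.5] op 1.002 z [ 0.001 -0.    -1.   ]
-70 [[328.0, 226.0], [339.0, 223.0], [344.0, 221.0], [357.0, 217.0], [369.0, 214.0], [373.0, 212.0], [383.0, 209.0]]
-35 [[327.0, 238.0], [338.0, 235.0], [343.0, 233.0], [355.0, 229.0], [368.0, 225.0], [372.0, 224.0], [382.0, 220.0]]
-20 [[327.0, 243.0], [338.0, 239.0], [342.0, 238.0], [355.0, 234.0], [367.0, 230.0], [371.0, 228.0], [381.0, 225.0]]
0 [[326.0, 250.0], [337.0, 246.0], [342.0, 244.0], [354.0, 240.0], [366.0, 236.0], [370.0, 235.0], [380.0, 231.0]]
[[337.0, 233.0], [319.0, 220.0], [393.0, 215.0], [374.0, 204.0]]
```

View pics/s7c.png

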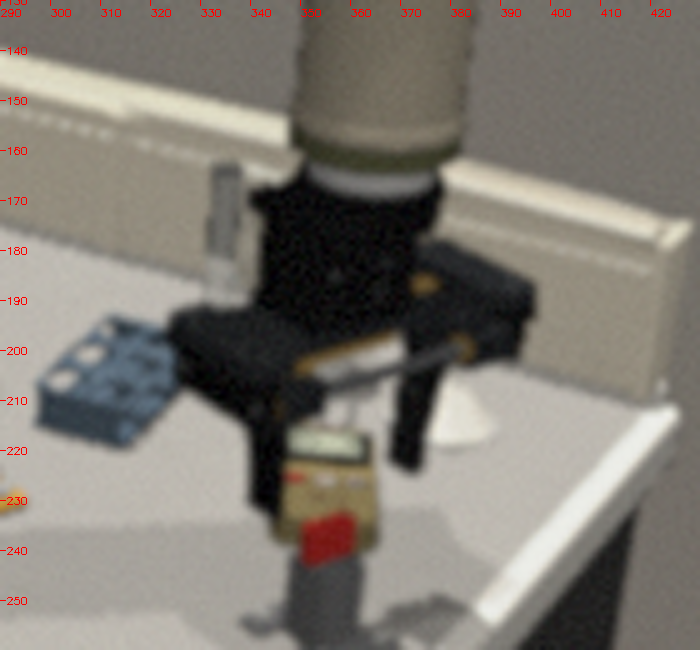

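```bash
python3 - <<'E'
from h import *
o=st();R=np.array(o["orientation"]);p=np.array(o["tcp_pos"])
d=manip.get_image("wrist");pickle.dump(d,open("w5.pkl","wb"))
cv2.imwrite("pics/w5.png",cv2.cvtColor(d["pixels"],cv2.COLOR_RGB2BGR))
f=lambda a,b,c:p+R@np.array([a,b,c])
print("tcp, fingers ±43 ",proj(d,[p,f(9.5,43,0),f(9.5,-43,0),f(9.5,43,-20),f(9.5,43,-35)]).round(0).tolist())
print("grip",proj(d,[[545,-319,76],[545,-319,52]]).round(0).tolist())
d2=pickle.load(open("w2.pkl","rb"))
AXv=478*AX
print("w2 head rim", proj(d2,[AXv+94.5*AY+[0,0,73],AXv+94.5*AY+[0,0,60]]).round(0).tolist(),"tcp", proj(d2,[475.9*AX+89.6*AY+[0,0,48.5],475.9*AX+99.1*AY+[0,0,48.5]]).round(0).tolist())
E
```

```text
7.95 tcp [ 545.9 -318.4   56. ] th -23.53 F [ 0.3 -1.  -0. ] op 0.999 z [ 0.001 -0.    -1.   ]
tcp, fingers ±43  [[255.0, 219.0], [316.0, 206.0], [194.0, 206.0], [323.0, 216.0], [328.0, 225.0]]
grip [[255.0, 231.0], [255.0, 218.0]]
w2 head rim [[259.0, 226.0], [259.0, 218.0]] tcp [[255.0, 219.0], [256.0, 206.0]]
```

View pics/w5.png

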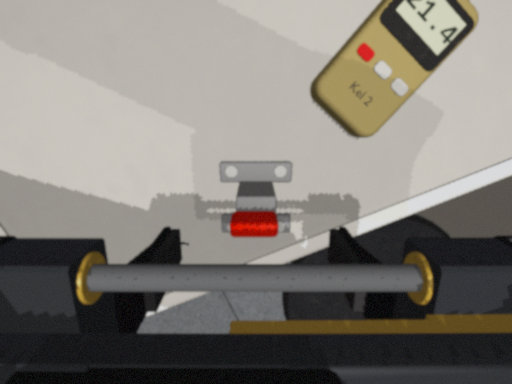

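```bash
python3 - <<'E'
from h import *
crop("w",(200,190,320,330),5,"pics/w2d.png","pics/w2.png")
E
```

```text
(no output)
```

View pics/w2d.png

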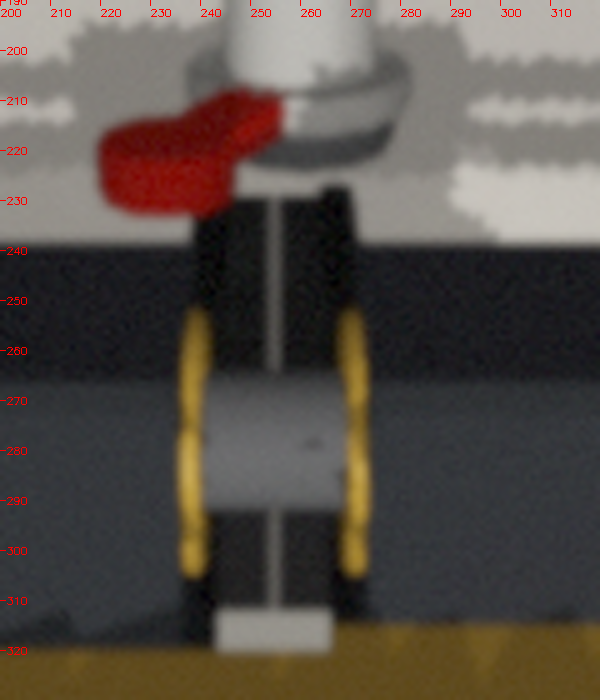

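```bash
python3 -m pendant '[[[0,0,0],0,-0.1],[[0,0,0],0,-0.1],[[0,0,0],0,-0.1],[[0,0,0],0,-0.1]]' 40
python3 - <<'E'
from h import *
st()
crop("scene",(325,190,385,260),10,"pics/s8c.png");
crop("wrist",(180,170,330,330),5,"pics/w8c.png");
E
```

```text
time_s: 8.4
tcp_pos: [545.6, -318.1, 55.5]
orientation: [[0.399, 0.917, 0.0], [0.917, -0.399, 0.0], [0.0, 0.0, -1.0]]
wrist_force: [-0.4, -0.1, 0.8]
opening: 0.725
8.4 tcp [ 545.6 -318.1   55.5] th -23.53 F [-0.4 -0.1  0.8] op 0.725 z [ 0.  0. -1.]
```

View pics/s8c.png

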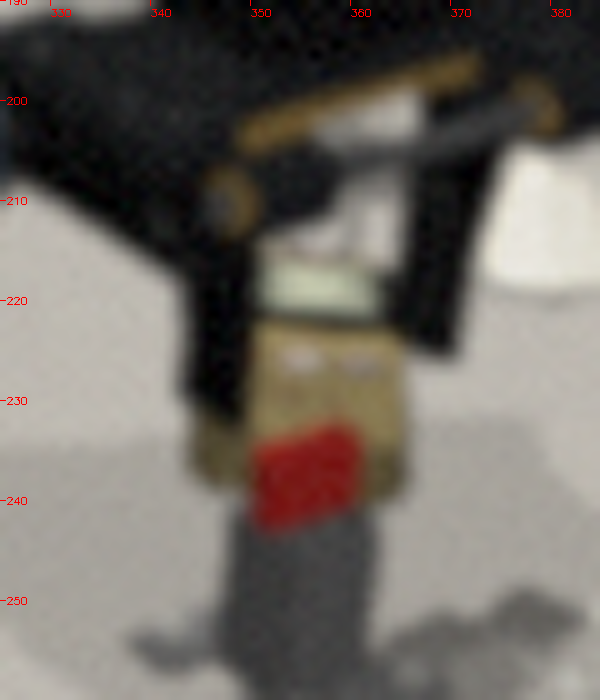

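View pics/w8c.png

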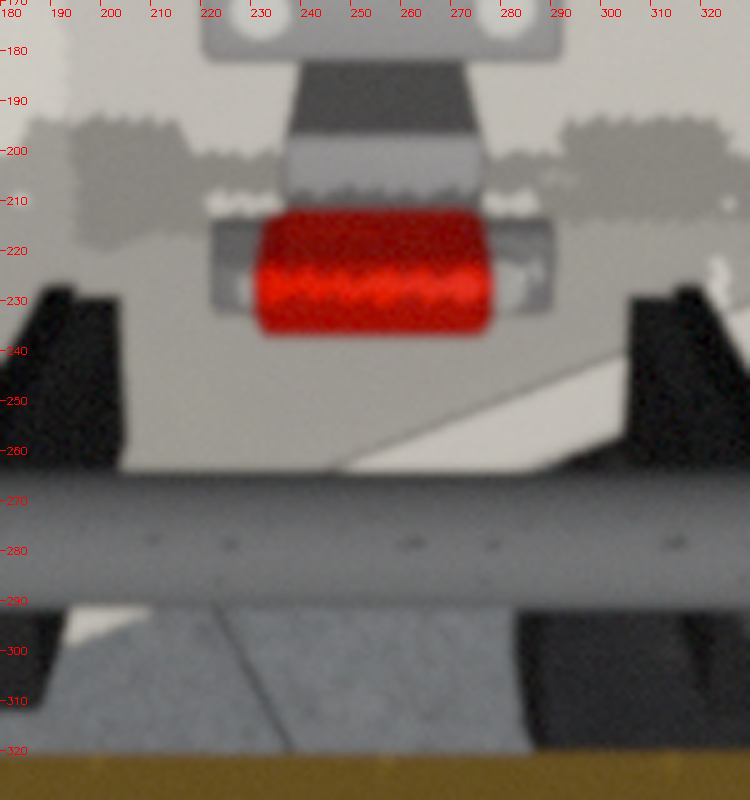

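```bash
python3 -m pendant '[[[0,0,1],0,-0.1],[[0,0,1],0,-0.1],[[0,0,0.2],0,-0.1],[[0,0,0],0,-0.1]]' 40
python3 - <<'E'
from h import *
crop("scene",(325,190,385,260),10,"pics/s9c.png");
crop("wrist",(180,170,330,330),5,"pics/w9c.png");
st()
E
```

```text
time_s: 8.9
tcp_pos: [545.1, -317.9, 32.5]
orientation: [[0.399, 0.917, -0.001], [0.917, -0.399, 0.0], [-0.0, -0.001, -1.0]]
wrist_force: [1.0, 0.1, 0.4]
opening: 0.455
9.0 tcp [ 545.6 -318.2   33.4] th -23.54 F [-0.2 -0.1 -1.3] op 0.452 z [-0. -0. -1.]
```

View pics/s9c.png

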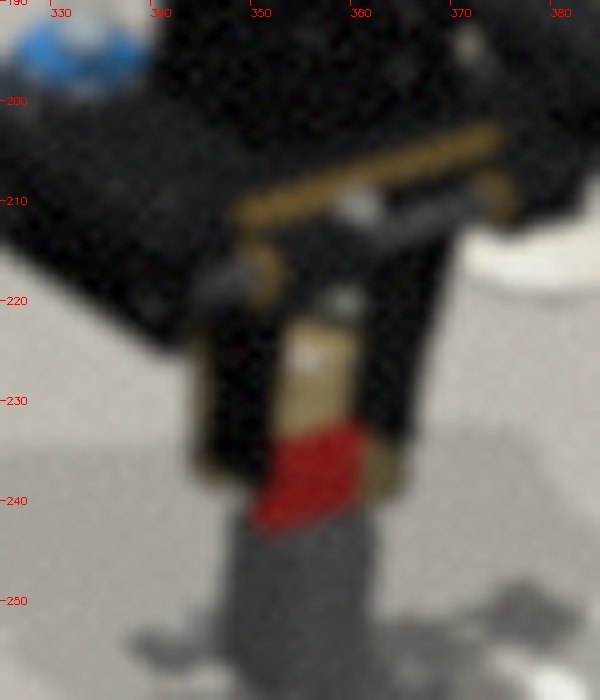

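View pics/w9c.png

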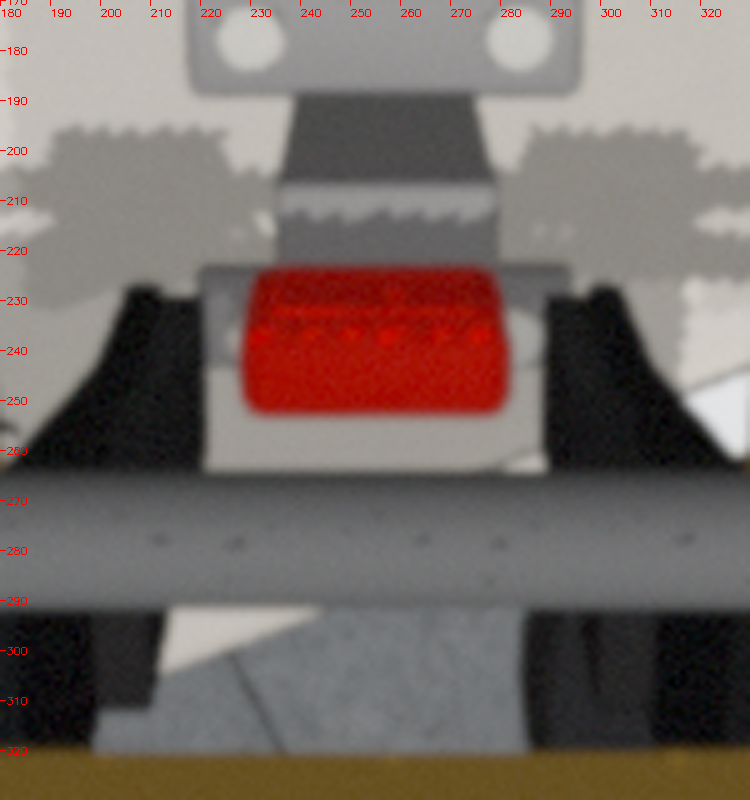

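```bash
python3 -m pendant '[[[0,0,0],0,-0.5],[[0,0,0],0,-1],[[0,0,0],0,-1],[[0,0,0],0,-1]]' 40 | grep -v ori
python3 - <<'E'
from h import *
st();sa()
crop("wrist",(180,170,330,330),5,"pics/w10c.png");
E
```

```text
time_s: 9.4
tcp_pos: [545.8, -318.2, 33.7]
wrist_force: [0.3, -0.2, 1.9]
opening: 0.347
9.4 tcp [ 545.8 -318.2   33.7] th -23.53 F [ 0.3 -0.2  1.9] op 0.347 z [ 0. -0. -1.]
t 9.4 u 625.2 v -90.6 z 33.7 th -23.53 Fu 0.4 Fv -0.0 Fz 1.9 op 0.347 T [ 0.02 -0.11 -0.01]
```

View pics/w10c.png

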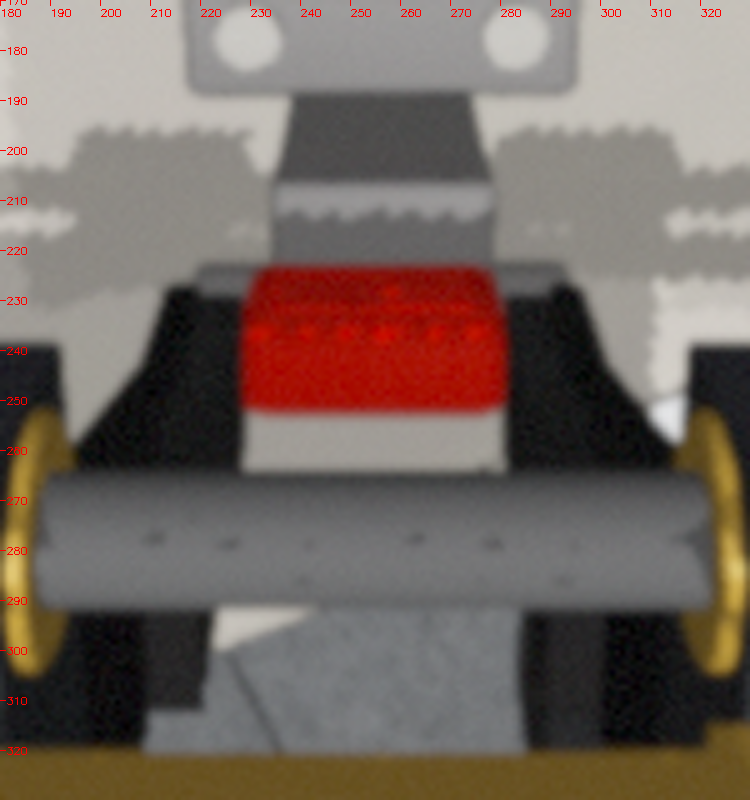

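```bash
python3 -m pendant '[[[0,0,-0.5],0,-1],[[0,0,-1],0,-1],[[0,0,-1.5],0,-1]]' | grep -v ori
python3 -m pendant '[[[0,0,-3],0,-1],[[0,0,-3],0,-1],[[0,0,-1],0,-1],[[0,0,0],0,-1]]' | grep -v ori
python3 - <<'E'
from h import *
st();sa()
crop("scene",(315,180,395,260),9,"pics/s11c.png");
crop("wrist",(180,130,330,270),5,"pics/w11c.png");
E
```

```text
time_s: 9.75
tcp_pos: [545.2, -317.9, 63.9]
wrist_force: [-0.1, 0.0, -1.2]
opening: 0.349
time_s: 10.15
tcp_pos: [546.5, -318.7, 135.6]
wrist_force: [0.8, -0.8, -1.7]
opening: 0.347
10.15 tcp [ 546.5 -318.7  135.6] th -23.53 F [ 0.8 -0.8 -1.7] op 0.347 z [ 0.003 -0.001 -1.   ]
t 10.15 u 626.1 v -90.8 z 135.6 th -23.53 Fu 1.0 Fv -0.4 Fz -1.7 op 0.347 T [ 0.03 -0.13 -0.03]
```

View pics/s11c.png

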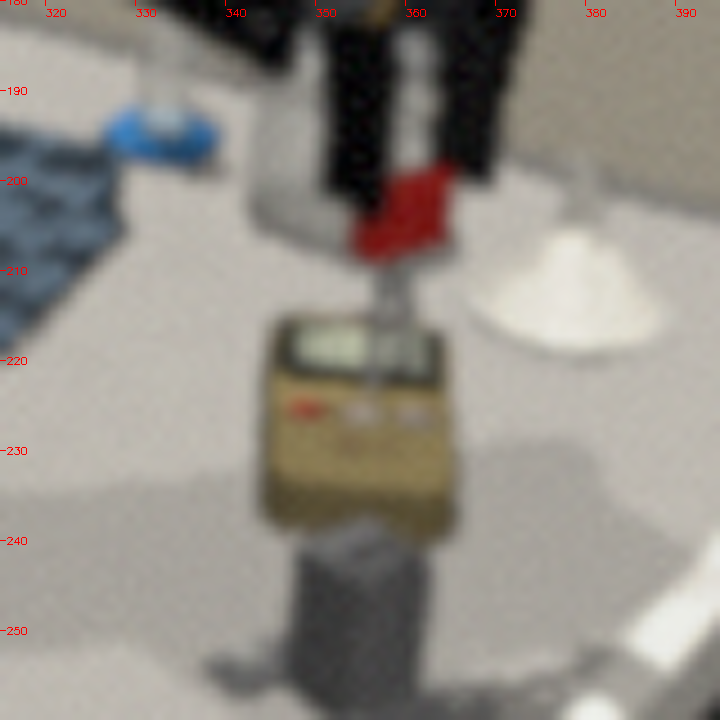

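View pics/w11c.png

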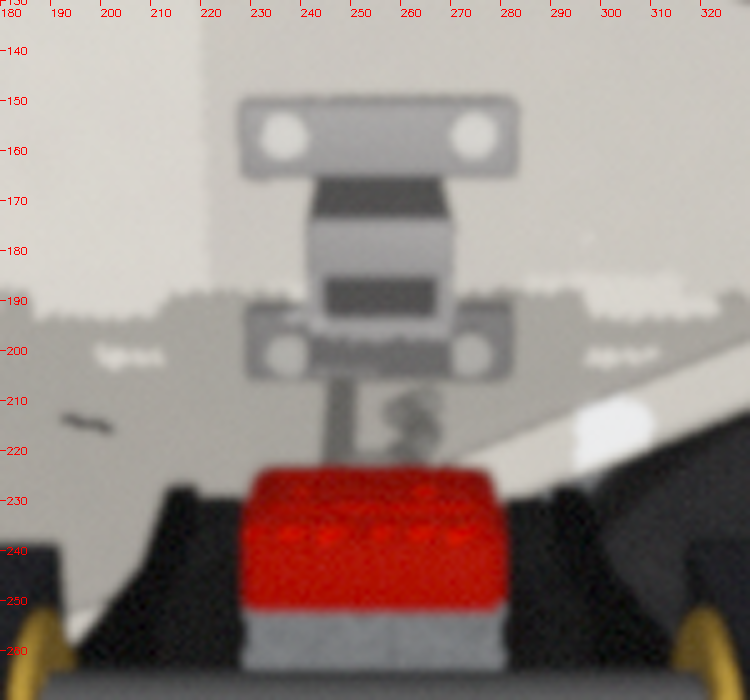

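```bash
python3 -m pendant '[[[2,-1,-2],-0.4,-1],[[4,-2.1,-0.5],-0.4,-1],[[4.2,-2.2,0],-0.4,-1],[[4.2,-2.2,0],-0.4,-1],[[4.2,-2.2,0],0,-1]]' | grep -v ori
python3 -m pendant '[[[4,-2.1,0],0,-1],[[3.0,-1.6,0],0,-1],[[1.5,-0.9,0],0,-1],[[0.5,0,0],0,-1],[[0,0,0],0,-1]]' | grep -v ori
python3 - <<'E'
from h import *
st();sa()
E
```

```text
time_s: 10.75
tcp_pos: [526.4, -107.0, 157.1]
wrist_force: [1.4, 0.8, -0.9]
opening: 0.35
time_s: 11.25
tcp_pos: [518.4, -8.3, 157.7]
wrist_force: [0.4, -0.3, -1.3]
opening: 0.348
11.25 tcp [518.4  -8.3 157.7] th -21.87 F [ 0.4 -0.3 -1.3] op 0.348 z [-0.001 -0.    -1.   ]
t 11.25 u 483.8 v 186.4 z 157.7 th -21.87 Fu 0.5 Fv -0.2 Fz -1.3 op 0.348 T [ 0.06 -0.13  0.  ]
```

Now lower to have the tip about 15 mm above the pin and look.

```bash
python3 -m pendant '[[[0.2,-0.3,1.5],0.1,-1],[[0.1,-0.1,1.5],0,-1],[[0,0,1.2],0,-1],[[0,0,0],0,-1]]' | grep -v ori
python3 - <<'E'
from h import *
sa()
d=manip.get_image("wrist");pickle.dump(d,open("w12.pkl","wb"))
cv2.imwrite("pics/w12.png",cv2.cvtColor(d["pixels"],cv2.COLOR_RGB2BGR))
crop("w",(200,140,320,270),6,"pics/w12c.png","pics/w12.png")
crop("scene",(230,170,310,245),9,"pics/s12c.png")
E
```

```text
time_s: 11.65
tcp_pos: [514.9, -5.7, 114.8]
wrist_force: [0.0, -0.5, 0.3]
opening: 0.346
t 11.65 u 479.6 v 187.6 z 114.8 th -22.14 Fu 0.2 Fv -0.4 Fz 0.3 op 0.346 T [ 0.08 -0.05 -0.02]
```

View pics/w12c.png

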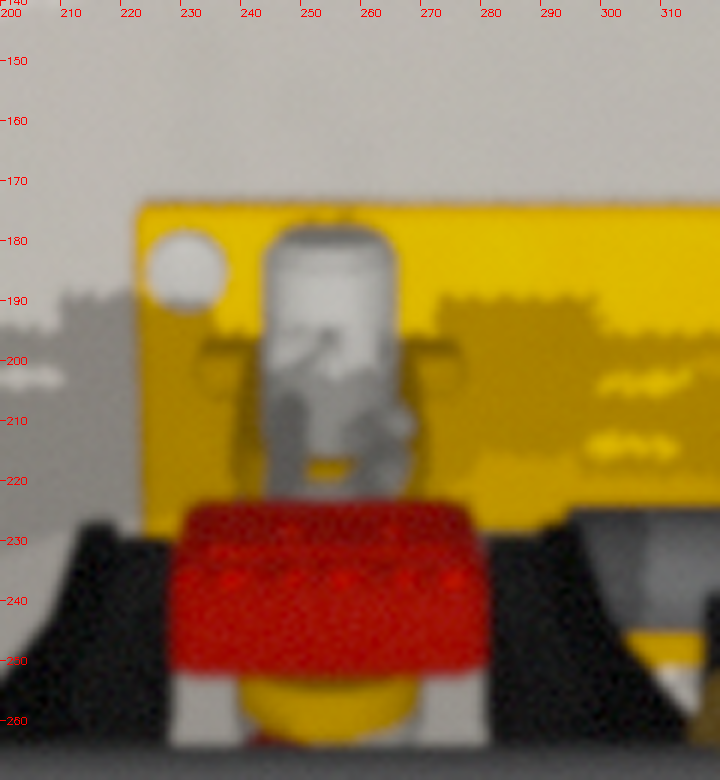

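View pics/s12c.png

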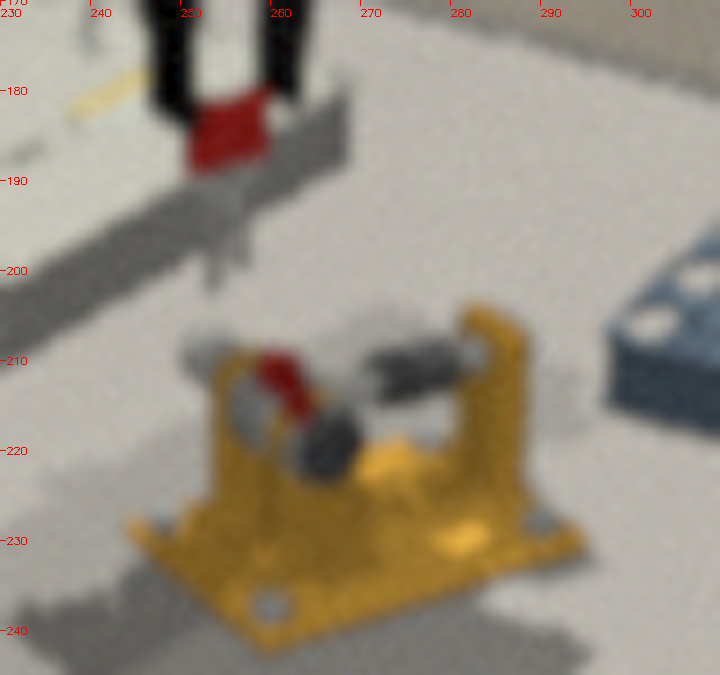

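```bash
python3 - <<'E'
from h import *
d=pickle.load(open("w12.pkl","rb"))
def uv(n,u,v,z):
    q=atz(d,u,v,z);print(n,"u %.1f v %.1f"%(q@AX,q@AY))
uv("tip front edge",247.5,205,86.6)
uv("leg centre 3mm up",247.5,208,89)
uv("axis",254.8,190,60)
uv("axis low",254.8,200,60)
uv("pin end",254.8,177.5,66)
uv("hole chevron bottom",255,197,69)
P=lambda u,v,z:u*AX+v*AY+np.array([0,0,z])
print("mouth pred",proj(d,[P(479-4.8,189.8,68.8),P(479,189.8,70),P(479-4.8,189.8+3.2,68.8),P(479-4.8,189.8-3.2,68.8),P(479,203.8,60)]).round(1).tolist())
E
```

```text
tip front edge u 473.2 v 188.8
leg centre 3mm up u 473.2 v 187.0
axis u 479.0 v 193.8
axis low u 479.0 v 184.6
pin end u 479.0 v 206.6
hole chevron bottom u 479.2 v 190.1
mouth pred [[249.2, 197.3], [254.8, 197.7], [249.2, 193.7], [249.2, 200.8], [254.8, 179.0]]
```

```bash
python3 -m pendant '[[[0.25,0.1,0.6],0,-1],[[0,0,0.5],0,-1],[[0,0,0],0,-1],[[0,0,0],0,-1]]' | grep -v ori
python3 -c "
from h import *
sa()"
```

```text
time_s: 12.15
tcp_pos: [517.8, -2.3, 105.4]
wrist_force: [-0.0, -0.3, 0.2]
opening: 0.353
t 12.15 u 481.0 v 191.8 z 105.4 th -22.03 Fu 0.1 Fv -0.3 Fz 0.2 op 0.353 T [-0.04 -0.11 -0.03]
```

```bash
python3 -m pendant '[[[-0.1,-0.04,0.3],0,-1],[[0,0,0.2],0,-1],[[0,0,0],0,-1]]' >/dev/null
python3 -c "
from h import *
sa()"
python3 -m pendant '[[[0,0,0.15],0,-1],[[0,0,0],0,-1]]' >/dev/null
python3 -c "
from h import *
sa()"
python3 -m pendant '[[[0,0,0.15],0,-1],[[0,0,0],0,-1]]' >/dev/null
python3 -c "
from h import *
sa()"
```

```text
t 12.45 u 480.4 v 190.8 z 100.2 th -22.03 Fu 0.7 Fv -0.4 Fz -0.2 op 0.347 T [ 0.01 -0.13 -0.04]
t 12.65 u 480.5 v 191.0 z 98.8 th -22.02 Fu 0.0 Fv 1.2 Fz 0.2 op 0.345 T [ 0.02 -0.14 -0.03]
t 12.85 u 480.5 v 190.9 z 97.3 th -22.03 Fu -0.5 Fv 0.4 Fz -0.6 op 0.349 T [ 0.05 -0.08  0.02]
```

```bash
python3 -m pendant '[[[0,0,0.12],0,-1],[[0,0,0],0,-1]]' >/dev/null
python3 -c "
from h import *
sa()"
python3 -m pendant '[[[0,0,0.12],0,-1],[[0,0,0],0,-1]]' >/dev/null
python3 -c "
from h import *
sa()"
```

```text
t 13.05 u 480.5 v 190.9 z 96.1 th -22.03 Fu -0.4 Fv 0.3 Fz 0.7 op 0.352 T [ 0.04 -0.07  0.03]
t 13.25 u 480.5 v 190.9 z 94.9 th -22.03 Fu -0.7 Fv 0.3 Fz -0.4 op 0.346 T [ 0.05 -0.1   0.01]
```

```bash
python3 -m pendant '[[[0,0,0.12],0,-1],[[0,0,0],0,-1]]' >/dev/null
python3 - <<'E'
from h import *
sa()
d=manip.get_image("wrist");pickle.dump(d,open("w13.pkl","wb"))
cv2.imwrite("pics/w13.png",cv2.cvtColor(d["pixels"],cv2.COLOR_RGB2BGR))
crop("w",(210,160,300,250),8,"pics/w13c.png","pics/w13.png")
crop("scene",(230,180,290,235),11,"pics/s13c.png")
E
```

```text
t 13.45 u 480.5 v 190.9 z 93.7 th -22.03 Fu 0.4 Fv 0.2 Fz -1.0 op 0.351 T [ 0.03 -0.17 -0.04]
```

View pics/w13c.png

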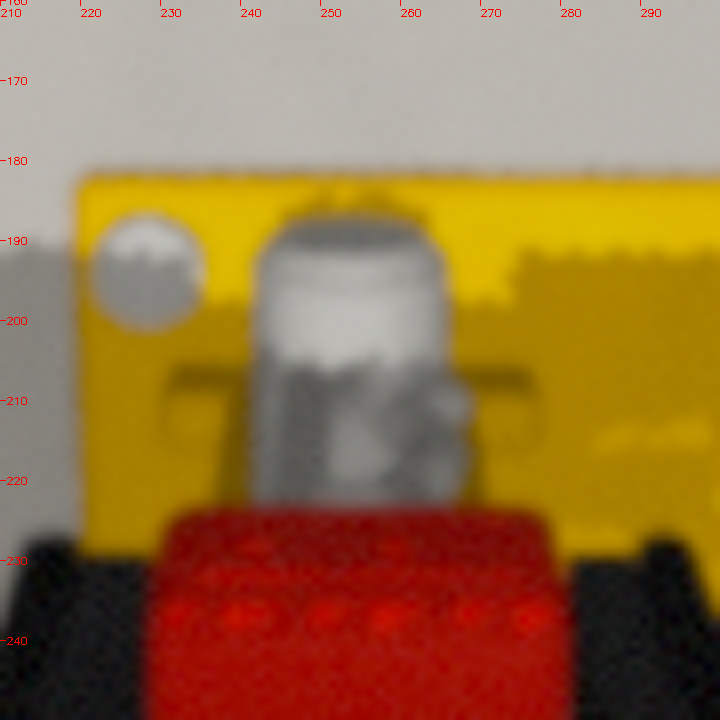

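View pics/s13c.png

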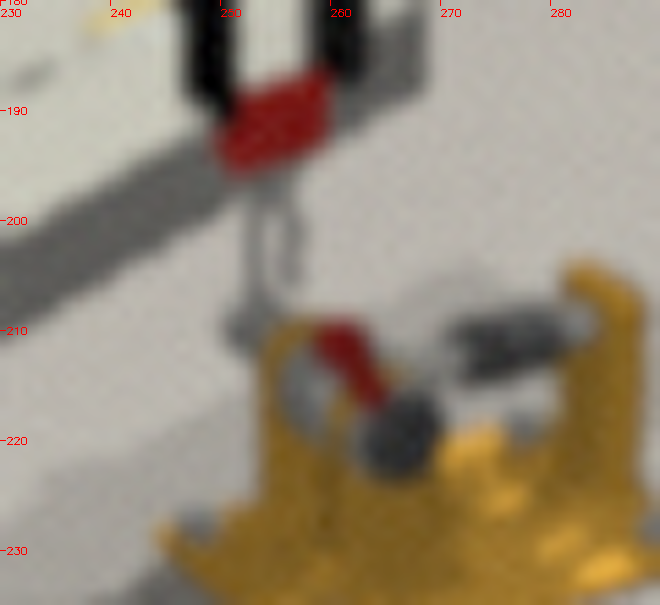

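```bash
python3 -m pendant '[[[0,0,0.1],0,-1],[[0,0,0],0,-1]]' >/dev/null
python3 -c "
from h import *
sa()"
python3 -m pendant '[[[0,0,0.1],0,-1],[[0,0,0],0,-1]]' >/dev/null
python3 -c "
from h import *
sa()
d=pickle.load(open('w13.pkl','rb'))
P=lambda u,v,z:u*AX+v*AY+np.array([0,0,z])
print('mouth',proj(d,[P(479-4.8,189.8,68.8),P(479-4.8,189.8+3.2,68.8),P(479-4.8,189.8-3.2,68.8),P(479,203.8,60)]).round(1).tolist())"
```

```text
t 13.75 u 480.5 v 190.9 z 92.7 th -22.03 Fu 0.2 Fv 0.0 Fz -1.0 op 0.353 T [ 0.05 -0.15 -0.01]
t 13.95 u 480.6 v 190.9 z 91.7 th -22.03 Fu -0.0 Fv -0.7 Fz -0.0 op 0.349 T [-0.03 -0.15  0.04]
mouth [[247.5, 209.1], [247.5, 205.2], [247.5, 212.9], [253.6, 189.1]]
```

```bash
python3 -m pendant '[[[0,0.12,0],0,-1],[[0,0.12,0],0,-1]]' >/dev/null
python3 -c "
from h import *
sa()"
python3 -m pendant '[[[0,0.12,0],0,-1],[[0,0.12,0],0,-1],[[0,0,0],0,-1]]' >/dev/null
python3 - <<'E'
from h import *
sa()
d=manip.get_image("wrist");pickle.dump(d,open("w14.pkl","wb"))
cv2.imwrite("pics/w14.png",cv2.cvtColor(d["pixels"],cv2.COLOR_RGB2BGR))
crop("w",(200,170,310,290),6,"pics/w14c.png","pics/w14.png")
crop("scene",(230,180,290,235),11,"pics/s14c.png")
E
```

```text
t 14.15 u 482.9 v 190.9 z 91.8 th -22.02 Fu -0.3 Fv 0.4 Fz -0.6 op 0.347 T [ 0.22 -0.12  0.01]
t 14.45 u 485.7 v 190.8 z 91.9 th -22.04 Fu -0.1 Fv -0.7 Fz -0.1 op 0.351 T [ 0.05 -0.18 -0.  ]
```

View pics/w14c.png

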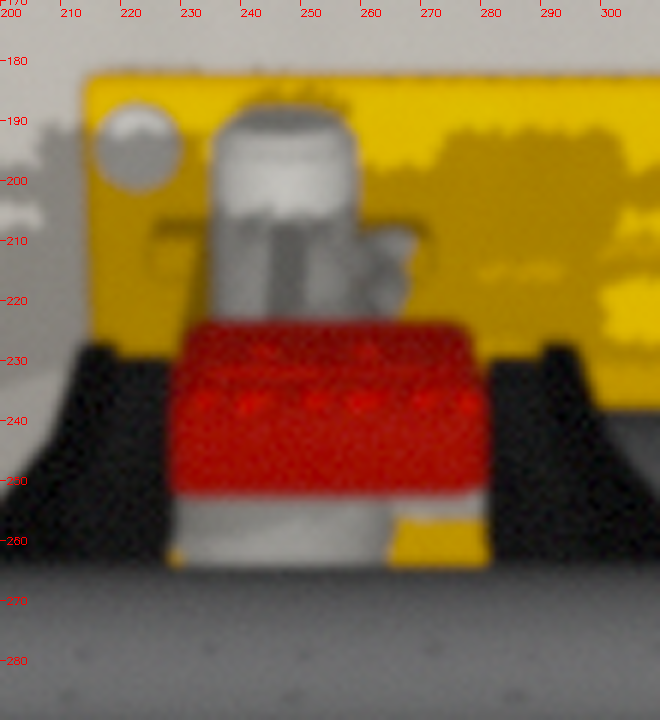

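View pics/s14c.png

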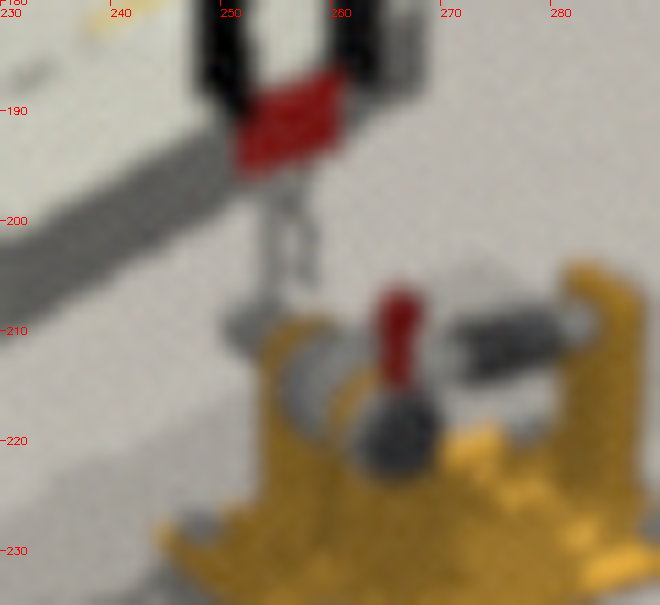

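```bash
python3 -m pendant '[[[0,-0.03,0.2],0,-1],[[0,0,0.2],0,-1]]' >/dev/null
python3 -c "
from h import *
sa()"
python3 -m pendant '[[[0,0,0.2],0,-1],[[0,0,0],0,-1]]' >/dev/null
python3 -c "
from h import *
sa()"
python3 -m pendant '[[[0,0,0.2],0,-1],[[0,0,0],0,-1]]' >/dev/null
python3 -c "
from h import *
sa()"
```

```text
t 14.75 u 485.1 v 191.0 z 87.7 th -22.02 Fu -0.6 Fv -0.8 Fz -0.3 op 0.350 T [ 0.02 -0.15  0.01]
t 14.95 u 484.9 v 190.8 z 85.5 th -22.03 Fu -0.3 Fv -0.3 Fz -0.0 op 0.349 T [ 0.02 -0.15 -0.03]
t 15.15 u 484.9 v 190.9 z 83.6 th -22.02 Fu -0.2 Fv 0.9 Fz -1.3 op 0.350 T [ 0.04 -0.17 -0.02]
```

```bash
python3 -m pendant '[[[0,0,0.2],0,-1],[[0,0,0.2],0,-1]]' >/dev/null
python3 -c "
from h import *
sa()"
python3 -m pendant '[[[0,0,0.2],0,-1],[[0,0,0],0,-1]]' >/dev/null
python3 -c "
from h import *
sa()"
python3 -m pendant '[[[0,0,0.15],0,-1],[[0,0,0],0,-1]]' >/dev/null
python3 -c "
from h import *
sa()"
```

```text
t 15.35 u 485.5 v 191.2 z 80.2 th -22.03 Fu -1.4 Fv -0.3 Fz 7.9 op 0.348 T [ 0.42 -0.25  0.02]
t 15.55 u 485.3 v 190.8 z 77.7 th -22.03 Fu 0.9 Fv -0.3 Fz -0.6 op 0.349 T [-0.41 -0.18  0.05]
t 15.75 u 485.3 v 191.0 z 76.5 th -22.03 Fu 0.2 Fv -0.1 Fz 3.3 op 0.348 T [-0.29 -0.15 -0.01]
```

```bash
python3 -m pendant '[[[0,0,0.15],0,-1],[[0,0,0],0,-1]]' >/dev/null
python3 -c "
from h import *
sa()"
python3 -m pendant '[[[0,0,0.15],0,-1],[[0,0,0],0,-1]]' >/dev/null
python3 -c "
from h import *
sa()"
python3 - <<'E'
from h import *
crop("wrist",(200,170,310,290),6,"pics/w15c.png")
crop("scene",(230,180,290,235),11,"pics/s15c.png")
E
```

```text
t 15.95 u 485.2 v 190.9 z 74.7 th -22.03 Fu 2.4 Fv 0.7 Fz -0.2 op 0.350 T [-0.68 -0.25 -0.05]
t 16.15 u 485.1 v 190.8 z 73.1 th -22.03 Fu 2.4 Fv -0.3 Fz -2.3 op 0.349 T [-0.7  -0.26  0.05]
```

View pics/w15c.png

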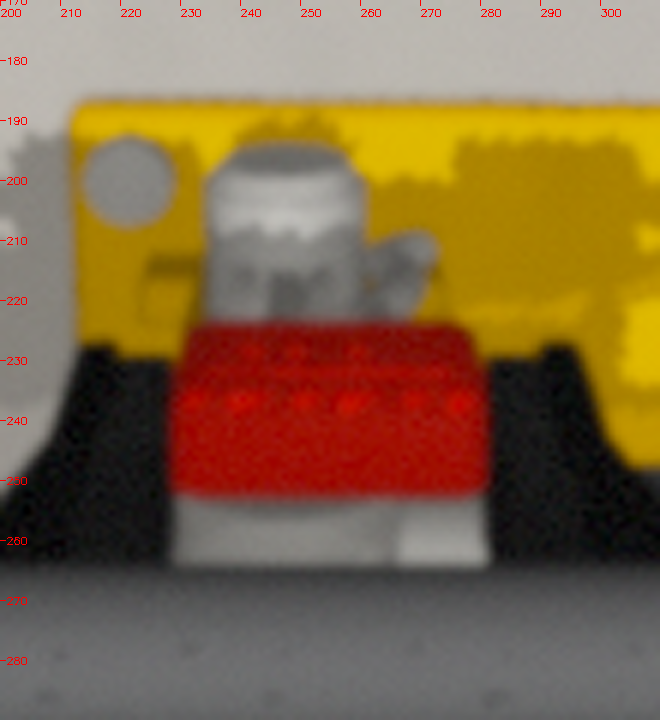

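View pics/s15c.png

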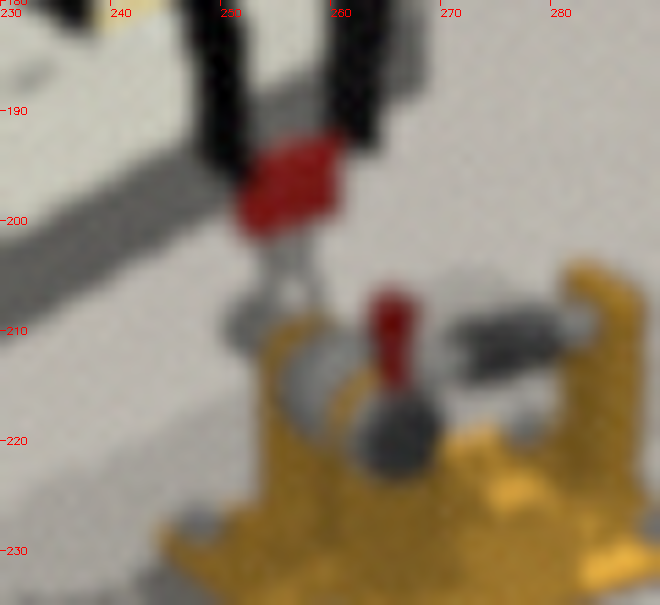

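```bash
python3 -m pendant '[[[0,0,0.2],0,-1],[[0,0,0],0,-1]]' >/dev/null
python3 -c "
from h import *
sa()"
python3 -m pendant '[[[0,0,0.2],0,-1],[[0,0,0],0,-1]]' >/dev/null
python3 -c "
from h import *
sa()"
python3 -m pendant '[[[0,0,0.15],0,-1],[[0,0,0],0,-1]]' >/dev/null
python3 -c "
from h import *
sa()"
```

```text
t 16.45 u 484.9 v 190.8 z 71.1 th -22.03 Fu 3.3 Fv -0.7 Fz -2.4 op 0.349 T [-0.8  -0.2   0.02]
t 16.65 u 484.7 v 190.8 z 69.0 th -22.02 Fu 1.7 Fv 0.4 Fz -1.8 op 0.352 T [-0.52 -0.2  -0.05]
t 16.85 u 484.7 v 190.9 z 67.5 th -22.02 Fu 0.9 Fv -0.3 Fz -2.6 op 0.349 T [-0.28 -0.2   0.  ]
```

```bash
python3 -m pendant '[[[0,0,0.1],0,-1],[[0,0,0],0,-1]]' >/dev/null
python3 -c "
from h import *
sa()"
python3 -m pendant '[[[0,0,0.1],0,-1],[[0,0,0],0,-1]]' >/dev/null
python3 - <<'E'
from h import *
sa()
d=manip.get_image("wrist");pickle.dump(d,open("w16.pkl","wb"))
cv2.imwrite("pics/w16.png",cv2.cvtColor(d["pixels"],cv2.COLOR_RGB2BGR))
crop("w",(200,170,310,290),6,"pics/w16c.png","pics/w16.png")
crop("scene",(230,180,290,235),11,"pics/s16c.png")
E
```

```text
t 17.05 u 484.8 v 190.9 z 66.6 th -22.02 Fu 0.4 Fv -0.0 Fz -1.3 op 0.352 T [-0.1  -0.21  0.01]
t 17.25 u 484.8 v 190.9 z 65.7 th -22.03 Fu 0.2 Fv -0.9 Fz 0.3 op 0.347 T [ 0.03 -0.22 -0.07]
```

View pics/w16c.png

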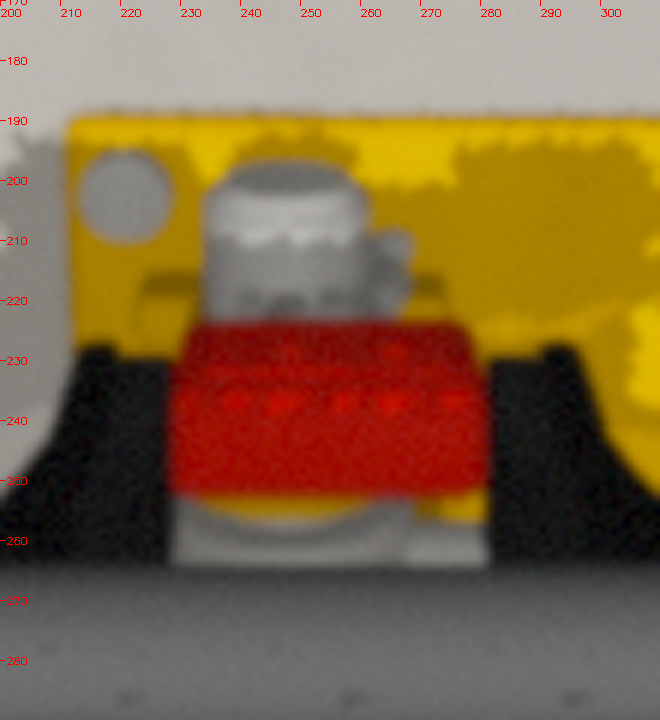

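View pics/s16c.png

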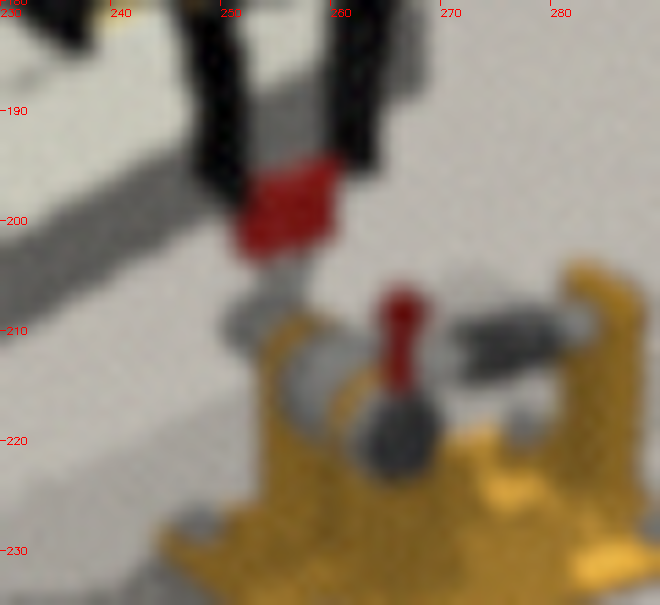

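```bash
python3 -m pendant '[[[0,0,0],0,0],[[0,0,0],0,0.5],[[0,0,0],0,1],[[0,0,0],0,1],[[0,0,0],0,1]]' |grep -v ori
python3 - <<'E'
from h import *
sa()
crop("wrist",(180,160,330,290),5,"pics/w17c.png")
E
```

```text
time_s: 17.85
tcp_pos: [521.3, -4.6, 65.9]
wrist_force: [0.0, -0.2, 0.2]
opening: 0.712
t 17.85 u 485.1 v 191.0 z 65.9 th -22.03 Fu 0.1 Fv -0.2 Fz 0.2 op 0.712 T [-0.02 -0.15  0.  ]
```

View pics/w17c.png

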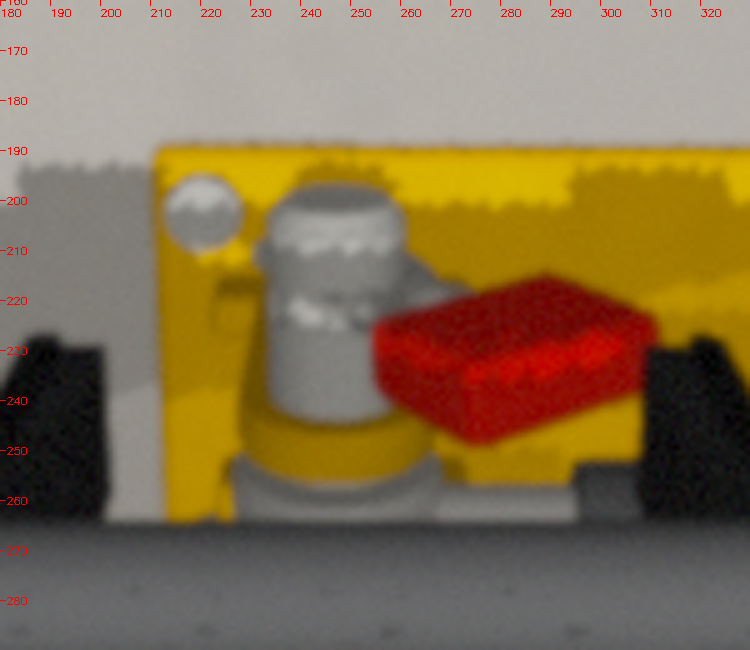

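```bash
python3 -m pendant '[[[0,0.6,0],0,1],[[0,0.6,0],0,1],[[0,0,0],0,1],[[0,0,0],0,1]]' |grep -v ori
python3 - <<'E'
from h import *
sa()
crop("wrist",(150,160,360,300),3,"pics/w18c.png")
E
```

```text
time_s: 18.3
tcp_pos: [532.5, -9.5, 65.7]
wrist_force: [-0.5, -0.2, 0.2]
opening: 0.993
t 18.3 u 497.3 v 190.7 z 65.7 th -22.05 Fu -0.4 Fv -0.4 Fz 0.2 op 0.993 T [ 0.06 -0.1  -0.02]
```

View pics/w18c.png

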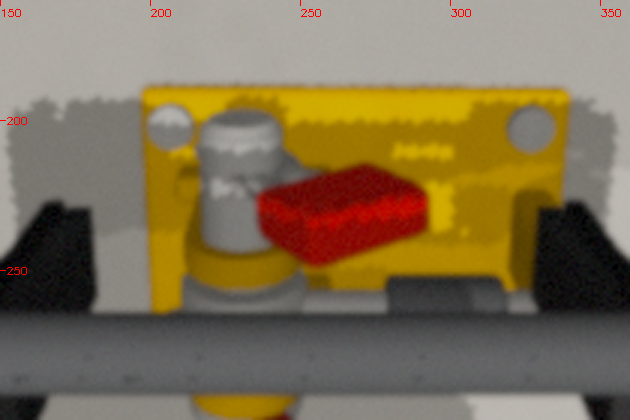

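Fingers are clear on both sides; raise straight up and look.

```bash
python3 -m pendant '[[[0,0,-1.5],0,1],[[0,0,-3],0,1],[[0,0,-4],0,1],[[0,0,-4],0,1],[[-2,0,-3],0,1]]' |grep -v ori
python3 -m pendant '[[[-4,0,0],0,1],[[-4,0,0],0,1],[[-2,0,0],0,1],[[0,0,0],0,1],[[0,0,0],0,1]]' |grep -v ori
python3 - <<'E'
from h import *
sa()
d=manip.get_image("wrist");pickle.dump(d,open("w19.pkl","wb"))
cv2.imwrite("pics/w19.png",cv2.cvtColor(d["pixels"],cv2.COLOR_RGB2BGR))
crop("scene",(230,180,310,245),9,"pics/s19c.png")
crop("top",(80,90,400,280),2,"pics/t19c.png")
E
```

```text
time_s: 18.85
tcp_pos: [525.7, -25.8, 224.2]
wrist_force: [0.5, 0.4, -0.5]
opening: 0.998
time_s: 19.35
tcp_pos: [487.5, -120.3, 221.6]
wrist_force: [0.4, 0.6, 0.1]
opening: 0.996
t 19.35 u 497.0 v 71.1 z 221.6 th -22.06 Fu 0.2 Fv 0.7 Fz 0.1 op 0.996 T [ 0.05 -0.11  0.01]
```

View pics/w19.png

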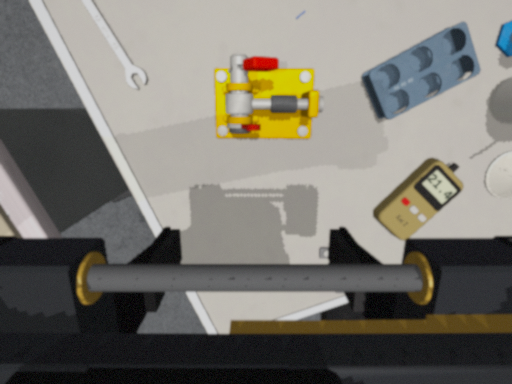

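View pics/s19c.png

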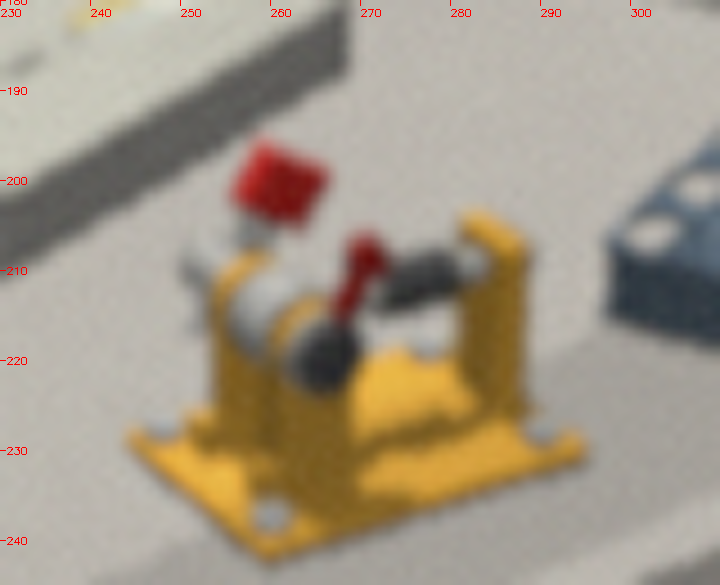

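View pics/t19c.png

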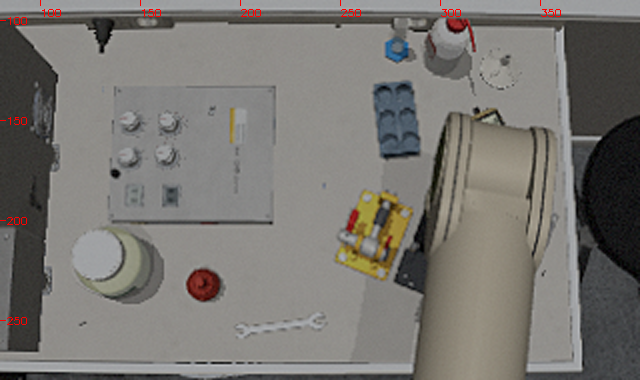

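```bash
python3 - <<'E'
from h import *
d=pickle.load(open("w19.pkl","rb"))
P=lambda u,v,z:u*AX+v*AY+np.array([0,0,z])
s,c=np.sin(.5),np.cos(.5)
L=lambda a,v,h:P(479+a*c+h*s,189.8+v,60-a*s+h*c)
print("grip box pred top corners",proj(d,[L(-11,6,48),L(21,6,48),L(-11,-6,48),L(21,-6,48),L(-11,6,24)]).round(1).tolist())
T,S=pickle.load(open("cams.pkl","rb"))
print("scene grip centre",proj(S,[L(5,0,36),L(0,0,-22.5)]).round(1).tolist())
crop("w",(205,40,330,145),6,"pics/w19c.png","pics/w19.png")
E
```

```text
grip box pred top corners [[250.2, 55.3], [278.1, 57.8], [250.3, 68.7], [277.9, 70.5], [239.3, 58.7]]
scene grip centre [[259.4, 200.1], [250.1, 217.2]]
```

View pics/w19c.png

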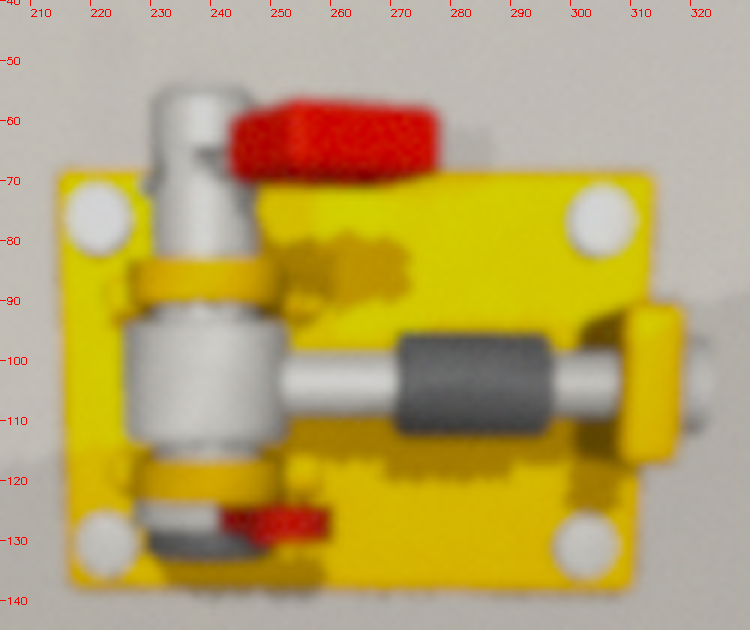

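```bash
python3 - <<'E'
from h import *
sa()
print(manip.close_job())
E
```

```text
t 19.5 u 496.9 v 72.1 z 221.0 th -21.93 Fu -0.1 Fv -0.2 Fz 0.2 op 1.003 T [ 0.02 -0.13  0.01]
the job is handed in; nothing more can be done
None
```

The clevis pin is fully home, the R-clip is locked through it, and the job was handed in at 19.5 s of the 54 s allowed, with the gripper clear of everything.

- **Pin:** I pushed it until it stopped moving at 114 mm along the pin, with the force rising to 17 N there. The wrist picture put the hole 16.5 mm beyond the far cheek, against 16 mm given.
- **Clip:** The straight leg entered the leaning mouth without measurable force. Moving it about 5 mm sideways stood the hole upright, which showed as the red flag coming vertical. Going down, the readings peaked at about 8 N. The force then turned to a slight inward pull and fell to about zero at the calculated locked height.
- **After letting go:** The pin and clip together flopped over to the stop on the turnbuckle side. In the last pictures the grip and the protruding tip agree with the locked position to about 1–3 pixels.
- **Bystanders:** The spanner, bulb and jar look unmoved in the final top picture, and the meter looks unmoved in the wrist picture. The meter and the stand were mostly hidden by the arm or gripper at the end. I last saw the stand upright just after lifting the clip out.

**Readings that disagreed:**
- The visible fingertips stood about 25–30 mm behind the reported TCP. I set the grasp height from the pictures instead.
- The scene camera differed from the other two by about 10 mm near the anchor.
- I did no pull test on the locked clip, and I did not feel for the coil eye.

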